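# Blank the photometer, load the check tray and measure

### The arm

A 7-joint arm with a two-finger parallel gripper is mounted at the origin on the work surface. World frame = base frame: x ahead of the robot, y to its left, z up, the work surface at z = 0. Lengths are in m, angles in rad, forces in N, time in s.
With the tool pointing down it reaches from about 0.4 to 0.85 m from the base axis. Payload 4.5 kg.
Tool frame: the origin (TCP) lies at the very end of the fingers, on their centre line; the grasp point (between the pads) lies 19 mm behind it (r.pinch_z is the distance from the TCP to the grasp point, in m); x points along the fingers, y is the direction in which the jaws open and shut, and the axes are right-handed (so a half turn about x gives the same grasp; the last joint's range is limited). The gripper opens to 88 mm and grips with 3 to 60 N. Pads are 18 mm wide; open, the fingers measure 123 mm over their backs; the gripper's body (75 mm by 187 mm) begins 45 mm behind the grasp point.
Start: joints at [-1.193, 0.689, -0.195, 1.565, 0.157, 0.902, -0.215], TCP at [0.211, 0.588, 0.239] pointing down, gripper open.
Joint ranges: [-3.01, 3.01], [-0.46, 2.08], [-1.47, 1.51], [0.13, 2.56], [-1, 4.14], [0.04, 2.09], [-2.66, 2.66]. Speed limits (rad/s): [2.57, 2.57, 3.14, 3.14, 3.14, 3.14, 3.14].

### API

Orientations are given as a unit quaternion [x, y, z, w].
In Python, from plant import telemetry, cams, job, r gives the robot as it stands.
- The arm moves only by the tool send_rows, never from a script. Its argument "commands" is one flat list of numbers, 7 for each row, row after row: the shift along the world's x, y, z as a fraction of full scale, then the turn, a rotation vector about the world's x, y, z as a fraction of full scale, then the closure, from 0 (fully open) to 1 (shut). In form: [dx, dy, dz, wx, wy, wz, claw, dx, dy, dz, wx, wy, wz, claw, ...]. A call has 1 to 12 rows; each row shifts and turns the pose as measured when the row begins; what a row does not reach is not made up. Full scale, the value 1, is 250 mm for a shift and 90 degrees for a turn. A row lasts 1/10 s, in which the tool goes at most 50 mm and 8.59 degrees, less where a joint would pass 70% of its speed; a pose out of reach is approached as far as the arm can. A call with a number of a shift or a turn outside -1 to 1 is refused whole. A call with a gripper value outside its range is refused whole. The fingers move at their own pace and stop on an object; "newtons" is the grip in N (left out, the last holds). Time passes only in rows, so rows that do not move let the fingers close. It gives the time, the measured TCP pose, the force and the opening at its end, in the units of the state.
- telemetry.get_state(): the state, without advancing time (a new reading comes with each control period).
- cams.snapshot(name): name is "scene" or "top"; returns a dict with "image" (400x640x3 uint8, blue, green, red), "intrinsics" (3x3 intrinsics, pixels), "world_to_cam" (4x4, takes a point from world to camera coordinates). Camera axes: x right, y down, z forward; pixel columns grow to the right and rows downward; lengths in m; the calibration is good to about 2 mm. A picture is of the moment at which its call begins. There is no depth.
- job.finish_job(): hands the job in, once; it reports no verdict.
The state is a dict: "clock": time; "q": joint angles; "qd": joint speeds; "joint_torque": joint torques, N m; "tool_pos": TCP position; "eef_rot": TCP orientation; "contact_force": force on the tool from outside, world axes, zero at the start; "moment": the same for the moment, N m; "opening": opening from 0.0 (shut) to 1.0 (fully open).
Only numpy, scipy, OpenCV 4.12 (cv2) and the standard library are available. Lean on these libraries where they do the work, as an engineer would, in place of code of your own. Each camera call takes 0.05 s, during which the arm holds its last target.

### The job

First take the blank reading with the check tray still empty: slide the photometer's orange dust cover all the way aside, press the green button underneath right down and let it up, and slide the cover fully back. Then, with the cover shut, press every reference standard on the bench (two to four metal blocks with a coloured window on top) fully home and upright into the foam cutout of its own shape in the tray. Then take the measurement in the same way: cover aside, button right down, cover fully back; leave everything else on the bench where it stands.

Things in the scene. Friction and masses are not known exactly. Their poses are not given: they have to be found in the camera images.
- tray: Fixed foam-lined check tray, 112 mm (x) by 304 mm (y); flat dark grey foam top 26 mm above the bench. Four straight-walled cutouts, 14 mm deep with yellow floors, lie in a row along its y: tee, bar, cross, disc (from -y to +y), each 2.5 mm larger than its standard on every side. Origin: centre of its underside, on the bench; z up, x its short side, y its long side
- cut_tee (a point): Centre of the floor of the tee-shaped cutout (centre of the 43 mm (x) by 59 mm (y) rectangle around it), 12 mm above the bench; its stem points to the tray's +x. Its axes are the tray's
- cut_bar (a point): Centre of the floor of the oblong cutout, 29 mm (x) by 63 mm (y). Its axes are the tray's
- cut_cross (a point): Centre of the floor of the cross-shaped cutout, 51 mm over its arms, arms 23 mm wide. Its axes are the tray's
- cut_disc (a point): Centre of the floor of the round cutout, 45 mm in diameter. Its axes are the tray's
- tee_mid (a point): Tee-shaped aluminium standard, orange window, absent in some starts. From above: a crossbar, x -19 to +1 mm, 54 mm long in y; a stem 20 mm wide in y, to x +19 mm; grip it across x (38 mm) at this point. It fits only one way round. 44 mm tall, 0.1 to 0.2 kg, upright on the bench at the start; this point: its centre, 22 mm up. Seated, its axes are parallel to the tray's
- bar_mid (a point): Oblong aluminium standard with a green window, 24 mm (x) by 58 mm (y), absent in some starts. 44 mm tall, 0.1 to 0.2 kg, upright on the bench at the start; this point: its centre, 22 mm up. Seated, its axes are parallel to the tray's or turned by 180 degrees
- cross_mid (a point): Cross-shaped aluminium standard with a blue window, 46 mm over its arms in x and in y, arms 18 mm wide, absent in some starts. 44 mm tall, 0.1 to 0.2 kg, upright on the bench at the start; this point: its centre, 22 mm up. Seated, its axes are parallel to the tray's or turned by any quarter turn
- disc_mid (a point): Round aluminium standard with a red window, 40 mm in diameter, absent in some starts. 44 mm tall, 0.1 to 0.2 kg, upright on the bench at the start; this point: its centre, 22 mm up. Seated, its axes are parallel to the tray's; its turn about z does not matter
- console: Fixed beige photometer console, 190 mm (x) by 240 mm (y), deck 70 mm above the bench; origin at the centre of its underside, z up. The button sits 35 mm to -y of its centre. The cover runs along the console's y between two low steel rails (82 mm above the bench). Behind (+x 55 to 85 mm) a small metal measuring block rises to 95 mm
- cover_grip (a point): Middle of the upright black grip tab on the orange dust cover: tab 40 mm (console x) by 12 mm (console y), 26 mm tall, this point 13 mm below its top, about 101 mm above the bench. The cover plate is 80 mm (x) by 60 mm (y) by 5 mm thick, the tab in its middle
- cover (a joint): Travel of the dust cover in m along the console's +y: 0 fully shut over the button (end stop), 0.075 fully aside (end stop). It starts 0 to 10 mm from shut, slides with about 1.5 N and stays where it is left
- button (a joint): Depth of the green push button in m: 0 released, 0.006 fully down. It springs back; about 5 N presses it fully down
- button_top (a point): Centre of the top of the green button, 28 mm in diameter, 82 mm above the bench when released; press straight down
- tipbox: Bystander: blue box with a pale lid, 123 by 88 by 61 mm; origin at its underside
- rack: Bystander: green tube rack, 125 by 80 by 30 mm; origin at its underside
- bottle: Bystander: white bottle with a blue cap, 60 mm in diameter, 120 mm tall; origin at its underside
- jar: Bystander: small amber jar with a white cap, 44 mm in diameter, 60 mm tall; origin at its underside
- glovebox: Bystander: white carton with a blue panel, 100 by 70 by 50 mm; origin at its underside
- timer: Bystander: grey bench timer with a round white face, 50 by 50 by 28 mm; origin at its underside
There are look-alikes about, which are no part of the job. What is shaped like the part that bears bar_mid but black, red or yellow is not meant.

How it is judged:
By the outcome, as a careful person would: the job done as asked, in the order asked, and still so for the second after the job is handed in, with the robot touching nothing.
Of tee, bar, cross, disc only 2 to 4 are there at a start; the rules pass over those that are not, and their reading is None.
At some moment in a run one of tee, bar, cross, disc may be knocked a few centimetres aside while the robot is not near it.
It also fails if it takes over 210 s, if anything falls off the work surface, if the arm or the gripper's body presses on something with over 40 N, if the wrist force passes 120 N, or if a joint passes its speed limit or range.

## Working session

There is one attempt and no reset: what is moved stays moved. The work goes in short steps, Python scripts to look and compute and a tool call to move; the robot and the scene stay as the last step left them, time stands still between calls to the robot, and variables do not carry over. Pictures are saved under pics/ and viewed, and the job is handed in when it is done.

Besides the shell and the picture viewer there is one more tool, called in YAML: its name, and indented under it one key for each argument. send_rows: Moves the arm, as the interface text tells. Its arguments: {"type":"object","properties":{"commands":{"type":"array"},"newtons":{"type":"number"}},"required":["commands"]}

```bash
ls -la; mkdir -p pics; python3 - <<'E'
from plant import telemetry, cams, job, r
import cv2,json
print(telemetry.get_state()); print(r.pinch_z)
for n in("scene","top"):
    s=cams.snapshot(n); cv2.imwrite(f"pics/{n}0.png",s["image"]); print(n,s["intrinsics"],s["world_to_cam"])
E
```

```text
total 12
drwxr-xr-x  3 agent agent 4096 Dec  6 14:26 .
drwxr-xr-x 23 root  root  4096 Dec  6 14:26 ..
drwxr-xr-x  2 agent agent 4096 Dec  6 14:26 pics
{'clock': 0.0, 'q': array([-1.19322832,  0.68998618, -0.19455529,  1.56633439,  0.15726973,
        0.90246062, -0.21508572]), 'qd': array([ 0.0016706 ,  0.00053566, -0.00136981,  0.00060426,  0.00091286,
        0.00048953,  0.00041245]), 'joint_torque': array([ 9.30068527e-04, -5.27570450e+01, -1.26661364e+00, -1.53426594e+01,
       -5.26714220e-02,  6.46336761e-03,  1.61907756e-04]), 'tool_pos': array([0.21045501, 0.58784301, 0.23791225]), 'eef_rot': array([ 0.12027363,  0.69677595, -0.12153474,  0.69661097]), 'contact_force': array([0.49901886, 0.03355126, 0.38935889]), 'moment': array([-0.03822467, -0.08511207,  0.02925497]), 'opening': 1.0006544287692256}
0.0187
scene [[476.97717916   0.         317.54139741]
 [  0.         476.97717916 201.48616615]
 [  0.           0.           1.        ]] [[ 0.44364038  0.89610482 -0.01339251 -0.21971349]
 [ 0.62270065 -0.31896276 -0.71449748 -0.30440853]
 [-0.64453635  0.30864041 -0.69950982  1.58188016]
 [ 0.          0.          0.          1.        ]]
top [[496.40919029   0.         315.73398916]
 [  0.         496.40919029 208.02624924]
 [  0.           0.           1.        ]] [[-0.00446453 -0.99993906  0.01009668 -0.06422426]
 [-0.99251035  0.0031983  -0.12211873  0.56627292]
 [ 0.12207899 -0.01056626 -0.99246414  1.38543755]
 [ 0.          0.          0.          1.        ]]
```

View pics/scene0.png

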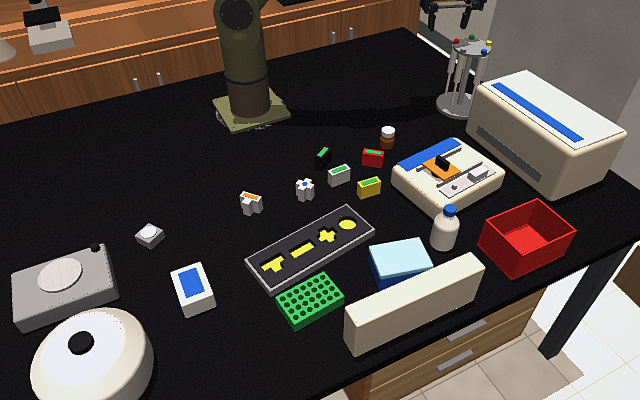

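View pics/top0.png

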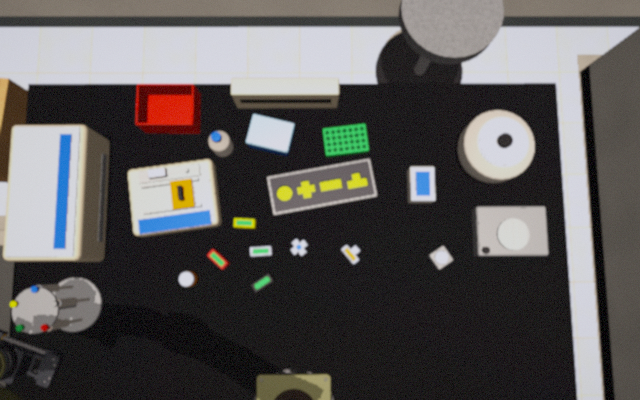

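```bash
cat > h.py <<'E'
import numpy as np,cv2
from scipy.spatial.transform import Rotation as R
def snap(n,f=None):
    from plant import cams
    s=cams.snapshot(n)
    if f: cv2.imwrite("pics/"+f,s["image"])
    return s
def ray(s,u,v,z):
    K=s["intrinsics"];T=s["world_to_cam"];Rm=T[:3,:3];t=T[:3,3]
    c=-Rm.T@t; d=Rm.T@np.linalg.solve(K,[u,v,1.])
    return c+d*(z-c[2])/d[2]
def proj(s,p):
    T=s["world_to_cam"];q=s["intrinsics"]@(T[:3,:3]@np.array(p)+T[:3,3]);return q[:2]/q[2]
def tri(s1,p1,s2,p2):
    P=[s["intrinsics"]@s["world_to_cam"][:3] for s in(s1,s2)]
    X=cv2.triangulatePoints(P[0],P[1],np.float64(p1).reshape(2,1),np.float64(p2).reshape(2,1));return (X[:3]/X[3]).ravel()
def crop(s,x0,y0,x1,y1,k,f):
    cv2.imwrite("pics/"+f,cv2.resize(s["image"][y0:y1,x0:x1],None,fx=k,fy=k,interpolation=cv2.INTER_CUBIC))
def st():
    from plant import telemetry
    s=telemetry.get_state();return s
E
python3 - <<'E'
from h import *
t=snap("top");s=snap("scene")
crop(t,225,210,385,310,5,"c1.png");crop(t,120,150,240,240,6,"c2.png");crop(s,230,135,400,225,4.5,"c3.png");crop(s,380,130,520,220,5.5,"c4.png");crop(t,260,150,385,220,6,"c5.png")
E
```

```text
(no output)
```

View pics/c1.png

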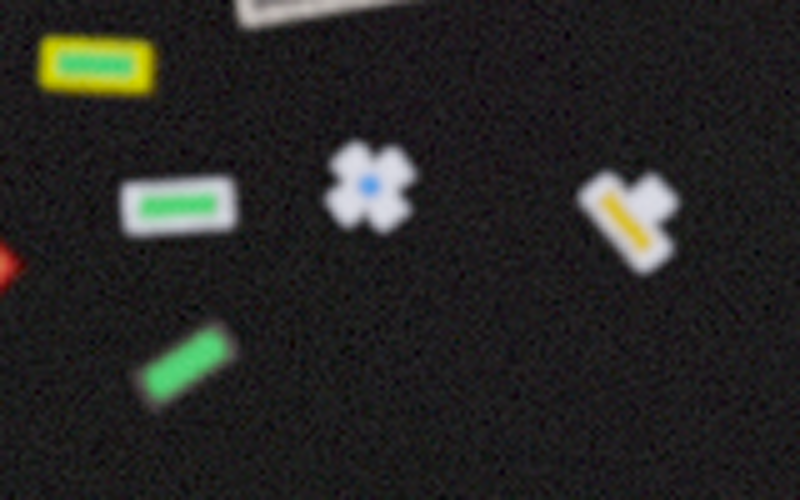

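View pics/c2.png

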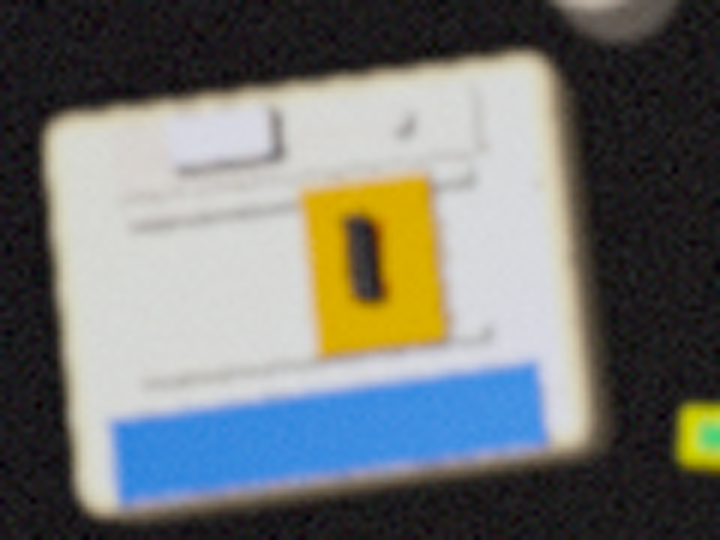

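View pics/c3.png

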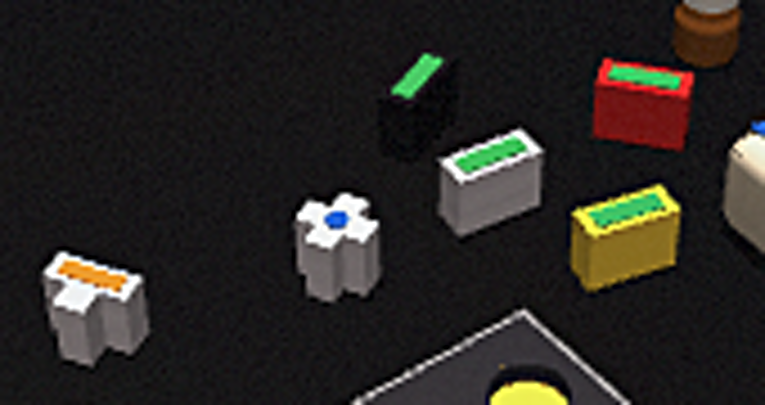

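View pics/c4.png

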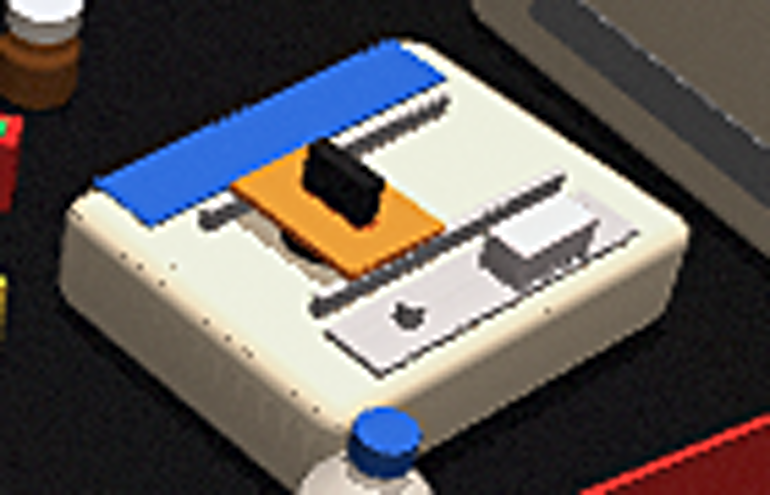

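View pics/c5.png

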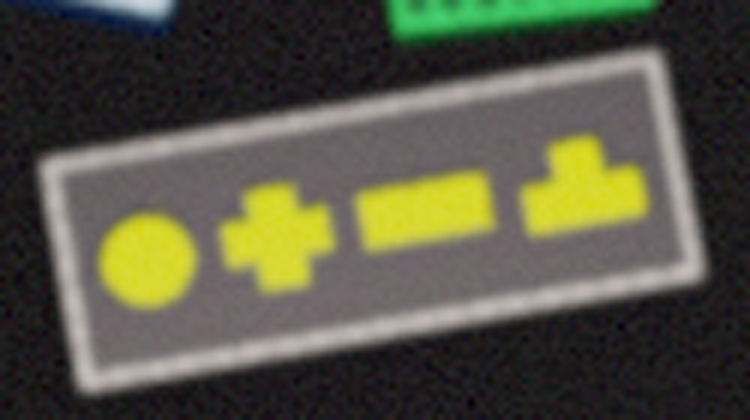

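```bash
cat > meas.py <<'E'
from h import *
def big(m,k=1):
    cs,_=cv2.findContours(m.astype(np.uint8),cv2.RETR_EXTERNAL,cv2.CHAIN_APPROX_NONE)
    return sorted(cs,key=cv2.contourArea)[::-1][:k]
def worldc(s,c,z): return np.array([ray(s,u,v,z)[:2] for u,v in c.reshape(-1,2).astype(float)])
def rect(s,c,z):
    w=worldc(s,c,z); (cx,cy),(a,b),th=cv2.minAreaRect((w*1000).astype(np.float32)); return np.round([cx,cy,a,b,th],1)
def roi(im,x0,y0,x1,y1):
    m=np.zeros(im.shape[:2],bool);m[y0:y1,x0:x1]=1;return m
E
python3 - <<'E'
from meas import *
t=snap("top");s=snap("scene")
for nm,S,B in(("top",t,dict(tray=(255,148,385,220),con=(120,150,225,240),cov=(160,170,205,215),bl=(120,200,225,240),bar=(245,242,276,260),cross=(285,235,312,260),tee=(335,240,365,268))),
   ("scene",s,dict(tray=(240,200,380,295),con=(385,130,520,220),cov=(415,140,470,185),bl=(395,130,470,172),bar=(325,160,354,190),cross=(292,172,319,206),tee=(236,186,266,218)))):
    im=S["image"];h=cv2.cvtColor(im,cv2.COLOR_BGR2HSV);H,Sa,V=[h[...,i].astype(int) for i in range(3)]
    R_=lambda k:roi(im,*B[k])
    m=(V>60)&R_("tray"); print(nm,"tray",rect(S,big(m)[0],.026))
    for c in big((H>22)&(H<35)&(Sa>120)&(V>120)&R_("tray"),4):
        M=cv2.moments(c);u,v=M['m10']/M['m00'],M['m01']/M['m00'];print("  cut",(round(u,1),round(v,1)),np.round(ray(S,u,v,.012)*1000,1),rect(S,c,.012))
    print("cover",rect(S,big((H>10)&(H<28)&(Sa>150)&(V>80)&R_("cov"))[0],.088))
    print("blue",rect(S,big((H>95)&(H<125)&(Sa>100)&R_("bl"))[0],.070))
    c=big((V<90)&R_("cov"),1)[0] if nm=="top" else big((V<60)&roi(im,433,150,453,175))[0]
    print("tab px",c.reshape(-1,2).min(0),c.reshape(-1,2).max(0),rect(S,c,.114),cv2.minAreaRect(c))
    for k,hr in(("bar",(45,80)),("cross",(95,125)),("tee",(8,28))):
        c=big((H>hr[0])&(H<hr[1])&(Sa>90)&(V>80)&R_(k))[0];M=cv2.moments(c);u,v=M['m10']/M['m00'],M['m01']/M['m00']
        print(k,"win",(round(u,1),round(v,1)),np.round(ray(S,u,v,.044)*1000,1),rect(S,c,.044))
        c=big((V>(130 if nm=="top" else 185))&R_(k))[0];print("   body",rect(S,c,.044), np.round(worldc(S,c,.044).mean(0)*1000,1))
E
```

```text
top tray [631.3 -83.8 121.8 312.8  10.2]
  cut (356.8, 181.1) [ 647.8 -187.4   12. ] [ 652.  -186.7   43.2   60.    10.2]
  cut (305.9, 188.9) [625.3 -38.3  12. ] [625.7 -38.1  48.8  46.6  55.8]
  cut (330.5, 184.4) [ 638.3 -110.2   12. ] [ 638.2 -110.2   29.1   64.3   10.3]
  cut (284.2, 192.8) [613.8  25.1  12. ] [613.3  24.3  43.8  41.3  89.8]
cover [600.3 302.8  75.3  56.    7.1]
blue [524.4 326.5  37.7 196.3   7.9]
tab px [179 187] [182 199] [598.4 299.9  33.1   8.1   1.7] ((180.5, 193.0), (12.0, 3.0), 90.0)
bar win (260.7, 250.6) [444.7  89.   44. ] [445.2  90.9  39.3   8.4  89.8]
   body [443.8  90.9  62.   28.   89.8] [444.3  90.2]
cross win (298.6, 246.9) [454.7 -17.7  44. ] [454.5 -17.3   8.4   5.6  89.8]
   body [454.4 -18.5  43.5  43.3  81.7] [454.7 -17.6]
tee win (349.8, 254.0) [ 434.3 -161.5   44. ] [ 435.  -161.4   33.6    8.    44.6]
   body [ 440.  -167.6   57.9   41.3   40.2] [ 437.6 -165. ]
scene tray [640.5 -87.3 124.9 308.9  10.2]
  cut (273.5, 264.5) [ 641.5 -185.7   12. ] [ 644.7 -184.8   33.7   54.6   10.1]
  cut (301.7, 250.0) [ 631.6 -109.2   12. ] [ 631.  -108.7   19.7   56.1   10. ]
  cut (326.6, 235.9) [618.8 -36.4  12. ] [617.5 -35.8  36.4  35.9  62.2]
  cut (346.9, 224.2) [607.1  26.5  12. ] [606.7  27.1  40.1  27.2  62.9]
cover [602.3 300.8  79.1  63.6   7.9]
blue [523.5 325.4  41.2 200.3   7.9]
tab px [435 155] [449 170] [611.8 292.2  55.8  33.4   3. ] ((441.7600402832031, 162.32003784179688), (16.80000114440918, 10.0), 36.869895935058594)
bar win (338.9, 168.9) [443.9  90.7  44. ] [443.7  90.8  13.   41.4   2.4]
   body [445.2  88.6  23.9  55.2   3.9] [445.2  88.3]
cross win (304.3, 183.4) [454.  -17.8  44. ] [454.5 -17.5  13.2  11.7  62.8]
   body [455.2 -17.6  41.6  40.8  80.4] [454.7 -17.6]
tee win (250.0, 195.8) [ 433.  -161.7   44. ] [ 433.1 -161.7   39.9   12.4   40.4]
   body [ 439.1 -168.7   52.6   37.8   39.8] [ 437.5 -165.4]
```

```bash
cat >> h.py <<'E'
def pose():
    s=st();M=R.from_quat(s["eef_rot"]).as_matrix()
    yaw=np.degrees(np.arctan2(M[1,1],M[0,1]))  # jaw direction
    print("t %.2f pos"%s["clock"],np.round(s["tool_pos"]*1000,1),"jaw yaw %.2f"%yaw,"tilt",np.round(M[:,0],3),"F",np.round(s["contact_force"],1),"op %.3f"%s["opening"]);return s,M,yaw
def plan(x,y,z,yawt):
    "mm, deg jaw yaw mod 180; prints total as fractions"
    s,M,yaw=pose();d=np.array([x,y,z])-s["tool_pos"]*1000
    # target orientation: tool x down, jaw at yawt (nearest mod 180)
    dy=(yawt-yaw+90)%180-90; a=np.radians(yaw+dy)
    Y=np.array([np.cos(a),np.sin(a),0]);X=np.array([0,0,-1.]);T=np.c_[X,Y,np.cross(X,Y)]
    rv=R.from_matrix(T@M.T).as_rotvec(degrees=True)
    print("shift mm",np.round(d,1),"frac",np.round(d/250,4),"turn deg",np.round(rv,2),"frac",np.round(rv/90,4),"q7 %.2f"%s["q"][6])
E
python3 - <<'E'
from h import *
plan(601.3,301.8,160,97.9)
t=snap("top");c=-t["world_to_cam"][:3,:3].T@t["world_to_cam"][:3,3];print(c)
E
```

```text
t 0.30 pos [210.6 588.3 238.4] jaw yaw 70.31 tilt [-0.    -0.001 -1.   ] F [ 0.5 -0.4 -0.2] op 0.997
shift mm [ 390.7 -286.5  -78.4] frac [ 1.5628 -1.1458 -0.3138] turn deg [ 0.03 -0.   27.59] frac [ 0.0004 -0.      0.3066] q7 -0.22
[ 0.39261217 -0.05139257  1.44479807]
```

send_rows:
  commands: [0.03,-0.19,0,0,0,0.026,0,0.03,-0.19,0,0,0,0.026,0,0.03,-0.19,0,0,0,0.026,0,0.08,-0.17,0,0,0,0.026,0,0.12,-0.14,0,0,0,0.026,0,0.16,-0.1,0,0,0,0.026,0,0.18,-0.06,0,0,0,0.026,0.4,0.18,-0.04,0,0,0,0.026,0.4,0.18,-0.03,0,0,0,0.026,0.4,0.18,-0.03,0,0,0,0.026,0.4,0.15,-0.02,0,0,0,0.026,0.4,0.1,0,0,0,0,0.02,0.4]
  newtons: 15

```text
clock: 1.55
tool_pos: [0.5719, 0.2844, 0.2398]
eef_rot: [-0.058, 0.706, 0.058, 0.704]
contact_force: [1.1, 0.1, -0.6]
opening: 0.601
```

```bash
python3 - <<'E'
from h import *
plan(601.3,301.8,150,97.9)
E
```

```text
t 1.55 pos [571.9 284.4 239.8] jaw yaw 99.42 tilt [-0.003  0.    -1.   ] F [ 1.1  0.1 -0.6] op 0.601
shift mm [ 29.4  17.4 -89.8] frac [ 0.1177  0.0697 -0.3591] turn deg [-0.03 -0.18 -1.52] frac [-0.0003 -0.002  -0.0169] q7 0.93
```

send_rows:
  commands: [0.06,0.035,-0.12,0,-0.001,-0.009,0.5,0.058,0.035,-0.12,0,-0.001,-0.008,0.5,0,0,-0.12,0,0,0,0.5,0,0,0,0,0,0,0.5]

```text
clock: 1.95
tool_pos: [0.6093, 0.2991, 0.147]
eef_rot: [-0.045, 0.703, 0.046, 0.708]
contact_force: [0.4, -0.4, 1.0]
opening: 0.501
```

```bash
python3 - <<'E'
from h import *
plan(601.3,301.8,97,97.9)
t=snap("top");s=snap("scene")
crop(t,120,130,240,240,6,"d2.png");crop(s,380,80,520,220,4.2,"d4.png")
E
```

```text
t 1.95 pos [609.3 299.1 147. ] jaw yaw 97.33 tilt [ 0.007  0.001 -1.   ] F [ 0.4 -0.4  1. ] op 0.501
shift mm [ -8.    2.7 -50. ] frac [-0.0322  0.0108 -0.2002] turn deg [-0.09  0.38  0.57] frac [-0.001   0.0043  0.0063] q7 0.88
```

View pics/d4.png

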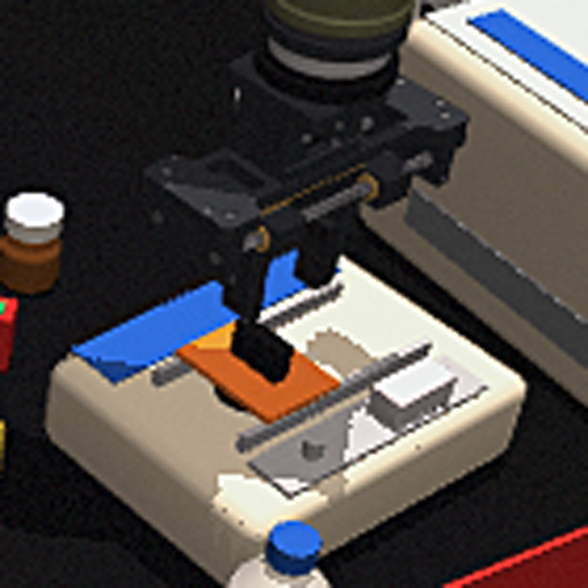

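View pics/d2.png

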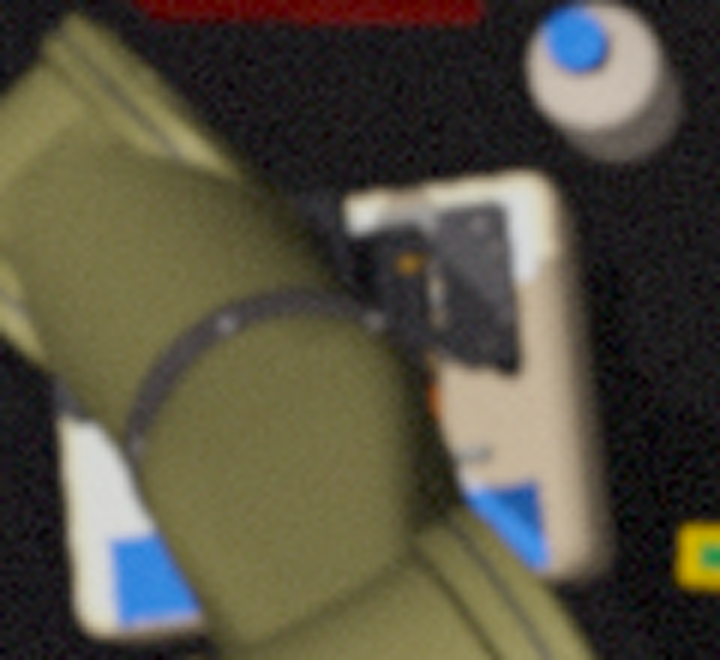

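send_rows:
  commands: [-0.03,0.01,-0.05,0,0.004,0.006,0.5,0,0,-0.05,0,0,0,0.5,0,0,-0.05,0,0,0,0.5,0,0,0,0,0,0,0.5]

```text
clock: 2.45
tool_pos: [0.6047, 0.3057, 0.1168]
eef_rot: [-0.046, 0.701, 0.053, 0.71]
contact_force: [-1.7, -0.4, 0.3]
opening: 0.501
```

```bash
python3 - <<'E'
from h import *
plan(601.3,301.8,97,97.9)
E
```

```text
t 2.45 pos [604.7 305.7 116.8] jaw yaw 97.98 tilt [ 0.013  0.011 -1.   ] F [-1.7 -0.4  0.3] op 0.501
shift mm [ -3.4  -3.9 -19.8] frac [-0.0137 -0.0154 -0.0793] turn deg [-0.6   0.74 -0.07] frac [-0.0067  0.0083 -0.0008] q7 0.87
```

send_rows:
  commands: [-0.014,-0.015,-0.04,-0.007,0.008,0,0.5,0,0,-0.04,0,0,0,0.5,0,0,0,0,0,0,0.5]

```text
clock: 2.75
tool_pos: [0.6012, 0.3016, 0.0955]
eef_rot: [-0.05, 0.705, 0.049, 0.705]
contact_force: [-0.5, -0.5, -0.8]
opening: 0.498
```

```bash
python3 - <<'E'
from h import *
plan(601.3,301.8,97,97.9)
E
```

```text
t 2.75 pos [601.2 301.6  95.5] jaw yaw 97.97 tilt [ 0.    -0.001 -1.   ] F [-0.5 -0.5 -0.8] op 0.498
shift mm [0.1 0.2 1.5] frac [0.0006 0.0009 0.006 ] turn deg [ 0.08  0.   -0.07] frac [ 0.0009  0.     -0.0008] q7 0.86
```

Close gently on the tab.

send_rows:
  commands: [0,0,0,0,0,0,1,0,0,0,0,0,0,1,0,0,0,0,0,0,1,0,0,0,0,0,0,1,0,0,0,0,0,0,1,0,0,0,0,0,0,1]
  newtons: 12

```text
clock: 3.35
tool_pos: [0.6015, 0.3024, 0.0958]
eef_rot: [-0.049, 0.705, 0.049, 0.706]
contact_force: [0.3, 0.7, -0.7]
opening: 0.13
```

```bash
python3 - <<'E'
from h import *
pose()
E
```

```text
t 3.35 pos [601.5 302.4  95.8] jaw yaw 97.95 tilt [ 0.001  0.    -1.   ] F [ 0.3  0.7 -0.7] op 0.130
```

send_rows:
  commands: [-0.008,0.06,0,0,0,0,1,-0.008,0.06,0,0,0,0,1,-0.008,0.06,0,0,0,0,1,-0.008,0.06,0,0,0,0,1,0,0,0,0,0,0,1]

```text
clock: 3.85
tool_pos: [0.5928, 0.3659, 0.0959]
eef_rot: [-0.05, 0.705, 0.048, 0.706]
contact_force: [1.0, 1.1, -2.6]
opening: 0.134
```

```bash
python3 - <<'E'
from h import *
pose()
E
```

```text
t 3.85 pos [592.8 365.9  95.9] jaw yaw 97.94 tilt [ 0.001 -0.003 -1.   ] F [ 1.   1.1 -2.6] op 0.134
```

send_rows:
  commands: [-0.002,0.018,0,0,0,0,1,-0.002,0.018,0,0,0,0,1,-0.002,0.018,0,0,0,0,1]

```text
clock: 4.15
tool_pos: [0.5914, 0.3764, 0.0957]
eef_rot: [-0.052, 0.706, 0.045, 0.705]
contact_force: [-0.3, -13.2, 6.9]
opening: 0.136
```

send_rows:
  commands: [-0.002,0.018,0,0,0,0,1,-0.002,0.018,0,0,0,0,1]

```text
clock: 4.35
tool_pos: [0.5914, 0.3762, 0.0957]
eef_rot: [-0.056, 0.707, 0.038, 0.704]
contact_force: [-1.0, -7.8, 2.9]
opening: 0.133
```

send_rows:
  commands: [0,-0.004,0,0,0,0,0.6,0,0,0,0,0,0,0.6,0,0,0,0,0,0,0.6,0,0,0.08,0,0,0,0.6,0,0,0.08,0,0,0,0.6,0,0,0.02,0,0,0,0.6]

```text
clock: 4.95
tool_pos: [0.5904, 0.3777, 0.1411]
eef_rot: [-0.055, 0.707, 0.039, 0.704]
contact_force: [0.1, 0.3, 0.7]
opening: 0.404
```

```bash
python3 - <<'E'
from h import *
plan(601.7,301.9,110,97.9)
s=snap("scene");crop(s,380,80,520,220,4.2,"e4.png")
E
```

```text
t 4.95 pos [590.4 377.7 141.1] jaw yaw 97.65 tilt [-0.004 -0.022 -1.   ] F [0.1 0.3 0.7] op 0.404
shift mm [ 11.3 -75.8 -31.1] frac [ 0.0453 -0.303  -0.1244] turn deg [ 1.27 -0.24  0.26] frac [ 0.0141 -0.0026  0.0029] q7 0.80
```

View pics/e4.png

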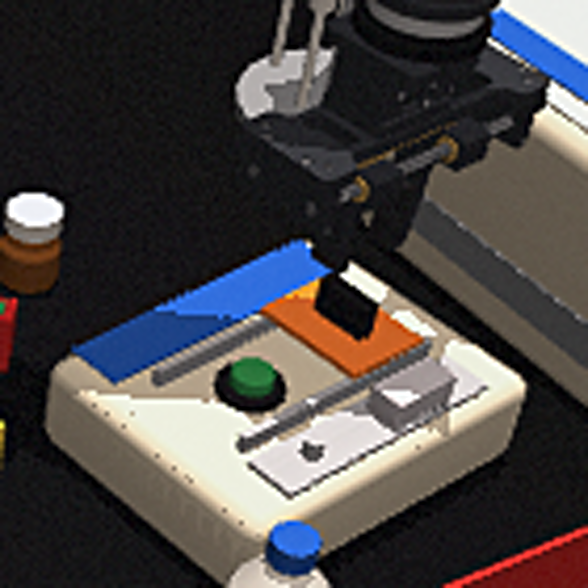

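```bash
python3 - <<'E'
from meas import *
s=snap("scene");im=s["image"];h=cv2.cvtColor(im,cv2.COLOR_BGR2HSV)
m=(h[...,0]>45)&(h[...,0]<80)&(h[...,1]>90)&(h[...,2]>50)&roi(im,425,155,455,180)
c=big(m)[0];print(rect(s,c,.082),c.reshape(-1,2).min(0),c.reshape(-1,2).max(0))
E
```

```text
[601.9 299.8  26.9  31.7  62.7] [435 165] [445 173]
```

send_rows:
  commands: [0.008,-0.1,0.02,0.007,-0.001,0.001,1,0.014,-0.1,0,0.007,-0.001,0.001,1,0.014,-0.09,0,0,0,0,1,0,0,0,0,0,0,1,0,0,0,0,0,0,1]

```text
clock: 5.55
tool_pos: [0.5955, 0.3045, 0.14]
eef_rot: [-0.05, 0.708, 0.05, 0.702]
contact_force: [-0.8, 0.6, 0.2]
opening: 0.003
```

```bash
python3 - <<'E'
from h import *
plan(601.7,301.9,90,97.9)
E
```

```text
t 5.55 pos [595.5 304.5 140. ] jaw yaw 98.05 tilt [-0.008 -0.    -1.   ] F [-0.8  0.6  0.2] op 0.003
shift mm [  6.2  -2.6 -50. ] frac [ 0.0247 -0.0106 -0.2   ] turn deg [ 0.03 -0.47 -0.15] frac [ 0.0003 -0.0052 -0.0017] q7 0.88
```

send_rows:
  commands: [0.024,-0.011,-0.06,0,-0.005,-0.001,1,0,0,-0.07,0,0,0,1,0,0,-0.05,0,0,0,1,0,0,0,0,0,0,1]

```text
clock: 5.95
tool_pos: [0.5995, 0.3092, 0.0924]
eef_rot: [-0.049, 0.706, 0.053, 0.705]
contact_force: [0.8, -0.2, 0.8]
opening: 0.004
```

```bash
python3 - <<'E'
from h import *
plan(601.7,301.5,76,97.9)
E
```

```text
t 5.95 pos [599.5 309.2  92.4] jaw yaw 98.29 tilt [-0.001  0.005 -1.   ] F [ 0.8 -0.2  0.8] op 0.004
shift mm [  2.2  -7.7 -16.4] frac [ 0.0088 -0.0307 -0.0655] turn deg [-0.28 -0.07 -0.39] frac [-0.0031 -0.0008 -0.0044] q7 0.86
```

send_rows:
  commands: [0.008,-0.028,-0.005,-0.003,0,-0.004,1,0,0,0,0,0,0,1,0,0,-0.02,0,0,0,1,0,0,-0.015,0,0,0,1]

```text
clock: 6.35
tool_pos: [0.6018, 0.3044, 0.0837]
eef_rot: [-0.049, 0.705, 0.05, 0.706]
contact_force: [-1.7, -2.0, 3.7]
opening: 0.006
```

```bash
python3 - <<'E'
from h import *
plan(601.7,301.5,76,97.9)
E
```

```text
t 6.35 pos [601.8 304.4  83.7] jaw yaw 98.01 tilt [ 0.001  0.002 -1.   ] F [-1.7 -2.   3.7] op 0.006
shift mm [-0.1 -2.9 -7.7] frac [-0.0005 -0.0115 -0.0308] turn deg [-0.13  0.03 -0.11] frac [-0.0015  0.0003 -0.0012] q7 0.86
```

send_rows:
  commands: [0,-0.006,-0.02,0,0,0,1,0,0,-0.024,0,0,0,1,0,0,-0.024,0,0,0,1]

```text
clock: 6.65
tool_pos: [0.602, 0.3045, 0.0798]
eef_rot: [-0.048, 0.704, 0.05, 0.707]
contact_force: [-13.9, -7.3, 43.0]
opening: 0.005
```

send_rows:
  commands: [0,0,-0.024,0,0,0,1,0,0,-0.03,0,0,0,1]

```text
clock: 6.85
tool_pos: [0.6021, 0.3045, 0.0797]
eef_rot: [-0.048, 0.703, 0.049, 0.708]
contact_force: [-15.8, -10.2, 53.0]
opening: 0.002
```

```bash
python3 - <<'E'
from h import *
pose()
s=snap("scene");crop(s,400,130,480,200,9,"f4.png")
E
```

```text
t 6.85 pos [602.1 304.5  79.7] jaw yaw 97.84 tilt [ 0.008  0.002 -1.   ] F [-15.8 -10.2  53. ] op 0.002
```

View pics/f4.png

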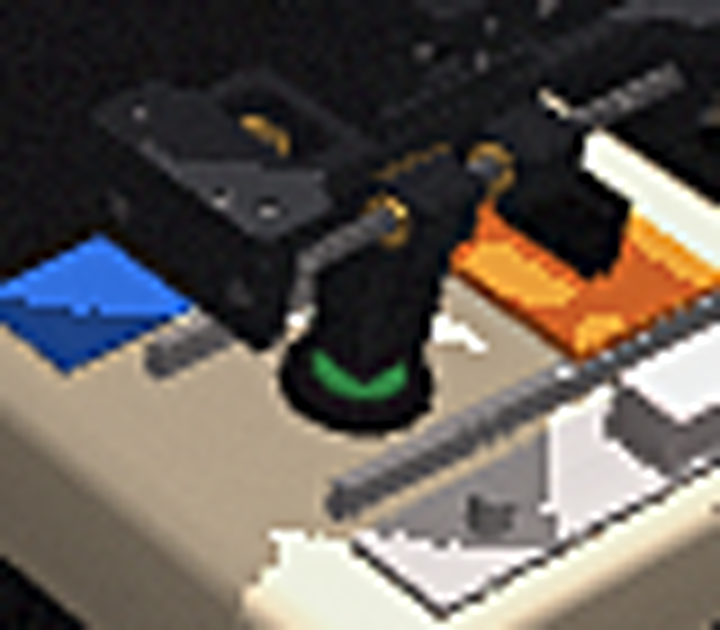

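send_rows:
  commands: [0,0,0.04,0,0,0,1,0,0,0.08,0,0,0,0.5,0.005,-0.04,0.04,0,0,0,0.5,0.006,-0.06,0,0,0,0,0.5,0.005,-0.03,0,0,0,0,0.5,0,0,0,0,0,0,0.5]

```text
clock: 7.5
tool_pos: [0.6075, 0.2674, 0.1235]
eef_rot: [-0.048, 0.701, 0.048, 0.71]
contact_force: [0.2, -0.3, -0.0]
opening: 0.437
```

```bash
python3 - <<'E'
from h import *
plan(605.5,271.4,88,97.9)
s=snap("scene");crop(s,400,130,480,200,9,"f5.png")
E
```

```text
t 7.50 pos [607.5 267.4 123.5] jaw yaw 97.76 tilt [ 0.012  0.001 -1.   ] F [ 0.2 -0.3 -0. ] op 0.437
shift mm [ -2.    4.  -35.5] frac [-0.0079  0.0161 -0.1422] turn deg [-0.07  0.7   0.14] frac [-0.0008  0.0078  0.0015] q7 0.90
```

View pics/f5.png

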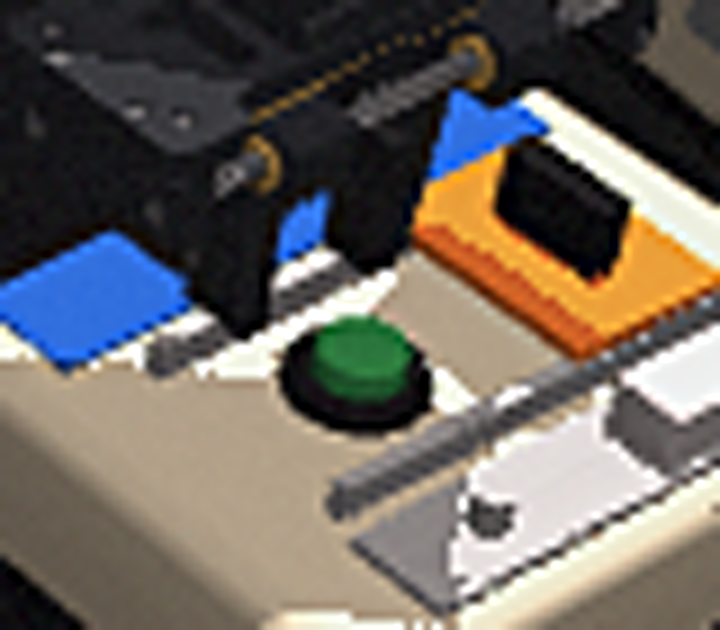

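```bash
python3 - <<'E'
from h import *
s=snap("scene")
y=np.array([-.1374,.9905,0]);x=np.array([.9905,.1374,0]);p=np.array([.602,.3045,.0797])
for a in(-93,93):
  for b in(-37,37):
    for h in (64,):
      q=p+y*a/1e3+x*b/1e3+[0,0,h/1e3];print(a,b,h,(proj(s,q)-[400,130])*9)
print((proj(s,[.6014,.3012,.082])-[400,130])*9,(proj(s,[.6014,.3012,.076])-[400,130])*9)
for dz in (0,):
  for a in (-17,17):
    for b in(-9,9): print(a,b,(proj(s,p+y*a/1e3+x*b/1e3)-[400,130])*9)
E
```

```text
-93 -37 64 [ 65.4133547  228.99688035]
-93 37 64 [255.31020534 374.07271955]
93 -37 64 [547.5893429   -3.88868245]
93 37 64 [743.59317045 123.79015268]
[360.51604125 348.16228829] [357.04544281 364.07905139]
-17 -9 [304.38370376 357.5627616 ]
-17 9 [349.21491095 391.33769537]
17 -9 [390.08210519 313.54260753]
17 9 [435.17146485 346.56759725]
```

send_rows:
  commands: [-0.008,0.01,-0.05,0,0.008,0.001,0.5,0,0,-0.05,0,0,0,0.5,0,-0.01,-0.03,0,0,0,0.5,0,0,0,0,0,0,0.5]

```text
clock: 8.0
tool_pos: [0.6032, 0.2706, 0.0857]
eef_rot: [-0.049, 0.707, 0.051, 0.704]
contact_force: [0.8, -2.3, 1.7]
opening: 0.5
```

```bash
python3 - <<'E'
from h import *
plan(605.5,271.4,88,97.9)
E
```

```text
t 8.00 pos [603.2 270.6  85.7] jaw yaw 98.07 tilt [-0.005  0.003 -1.   ] F [ 0.8 -2.3  1.7] op 0.500
shift mm [2.3 0.8 2.3] frac [0.0094 0.0031 0.0094] turn deg [-0.15 -0.3  -0.17] frac [-0.0017 -0.0034 -0.0019] q7 0.89
```

send_rows:
  commands: [0.008,0,-0.01,0,0,0,0.5,0,0,-0.015,0,0,0,0.5,0,0,-0.018,0,0,0,0.5]

```text
clock: 8.3
tool_pos: [0.6047, 0.2711, 0.0795]
eef_rot: [-0.049, 0.707, 0.051, 0.703]
contact_force: [-12.6, -9.4, 47.7]
opening: 0.501
```

send_rows:
  commands: [0,0,-0.015,0,0,0,0.5,0,0,-0.015,0,0,0,0.5]

```text
clock: 8.5
tool_pos: [0.6046, 0.271, 0.0802]
eef_rot: [-0.05, 0.707, 0.05, 0.704]
contact_force: [-6.6, -4.6, 21.5]
opening: 0.5
```

```bash
python3 - <<'E'
from h import *
pose()
s=snap("scene");crop(s,400,130,480,200,9,"f6.png")
E
```

```text
t 8.50 pos [604.6 271.   80.2] jaw yaw 98.11 tilt [-0.003  0.001 -1.   ] F [-6.6 -4.6 21.5] op 0.500
```

View pics/f6.png

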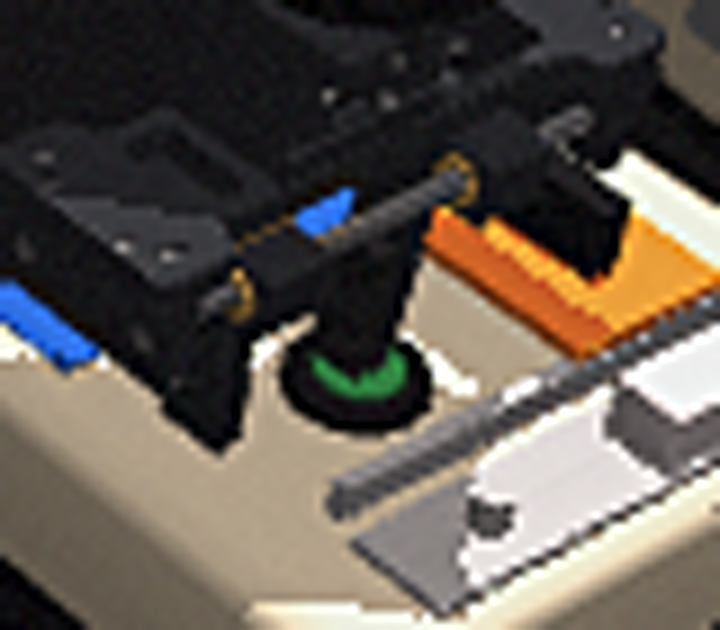

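send_rows:
  commands: [0,0,0.04,0,0,0,0.5,0,0,0.1,0,0,0,0.6,-0.01,0.06,0.07,0,0,0,0.6,-0.015,0.12,0,0,0,0,0.6,-0.015,0.12,0,0,0,0,0.6,-0.013,0.1,0,0,0,0,0.6,0,0,0,0,0,0,0.6]

```text
clock: 9.25
tool_pos: [0.5941, 0.374, 0.1391]
eef_rot: [-0.047, 0.703, 0.05, 0.707]
contact_force: [-0.8, 0.0, -0.2]
opening: 0.402
```

```bash
python3 - <<'E'
from meas import *
plan(591.4,376.2,98,97.9)
s=snap("scene");crop(s,400,110,480,180,9,"f7.png")
im=s["image"];h=cv2.cvtColor(im,cv2.COLOR_BGR2HSV)
m=(h[...,0]>45)&(h[...,0]<80)&(h[...,1]>90)&(h[...,2]>50)&roi(im,425,155,455,180)
c=big(m)[0];print(rect(s,c,.082),c.reshape(-1,2).min(0),c.reshape(-1,2).max(0))
E
```

```text
t 9.25 pos [594.1 374.  139.1] jaw yaw 97.88 tilt [ 0.005  0.005 -1.   ] F [-0.8  0.  -0.2] op 0.402
shift mm [ -2.7   2.2 -41.1] frac [-0.0108  0.0087 -0.1644] turn deg [-0.27  0.3   0.02] frac [-0.003   0.0034  0.0002] q7 0.81
[601.9 299.8  26.9  31.7  62.7] [435 165] [445 173]
```

View pics/f7.png

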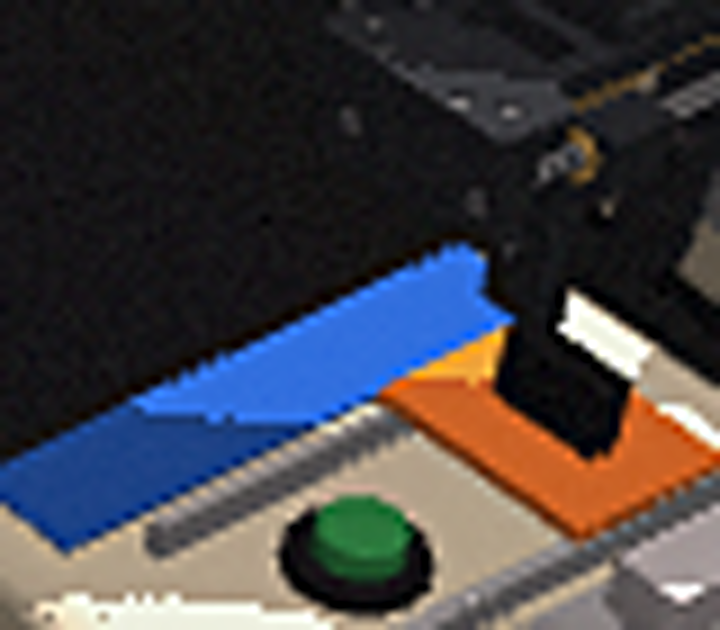

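Button up again. Descend over the tab and grip.

send_rows:
  commands: [-0.01,0.006,-0.06,-0.003,0.003,0,0.6,0,0,-0.06,0,0,0,0.6,0,-0.01,-0.05,0,0,0,0.6,0,0,0,0,0,0,0.6]

```text
clock: 9.7
tool_pos: [0.5939, 0.3638, 0.0913]
eef_rot: [-0.049, 0.706, 0.043, 0.706]
contact_force: [-1.5, 0.4, -0.3]
opening: 0.4
```

```bash
python3 - <<'E'
from meas import *
plan(591.4,376.2,97,97.9)
E
```

```text
t 9.70 pos [593.9 363.8  91.3] jaw yaw 97.49 tilt [ 0.    -0.008 -1.   ] F [-1.5  0.4 -0.3] op 0.400
shift mm [-2.5 12.4  5.7] frac [-0.01    0.0494  0.0227] turn deg [0.48 0.02 0.41] frac [0.0054 0.0002 0.0046] q7 0.80
```

send_rows:
  commands: [-0.01,0.044,0.022,0.005,0,0.004,0.6,0,0,0,0,0,0,0.6]

```text
clock: 9.9
tool_pos: [0.5913, 0.3741, 0.0961]
eef_rot: [-0.048, 0.706, 0.048, 0.705]
contact_force: [0.4, 0.0, -0.0]
opening: 0.4
```

send_rows:
  commands: [0,0,0,0,0,0,1,0,0,0,0,0,0,1,0,0,0,0,0,0,1,0,0,0,0,0,0,1,0,0,0,0,0,0,1]

```text
clock: 10.4
tool_pos: [0.5922, 0.3746, 0.0976]
eef_rot: [-0.048, 0.705, 0.048, 0.706]
contact_force: [0.3, -0.7, -1.4]
opening: 0.135
```

```bash
python3 - <<'E'
from meas import *
plan(601.6,302,96,97.9)
E
```

```text
t 10.40 pos [592.2 374.6  97.6] jaw yaw 97.78 tilt [ 0.001 -0.    -1.   ] F [ 0.3 -0.7 -1.4] op 0.135
shift mm [  9.4 -72.6  -1.6] frac [ 0.0378 -0.2903 -0.0066] turn deg [0.   0.07 0.12] frac [0.     0.0008 0.0013] q7 0.79
```

send_rows:
  commands: [0.008,-0.06,0,0,0,0,1,0.008,-0.06,0,0,0,0,1,0.008,-0.06,0,0,0,0,1,0.008,-0.06,0,0,0,0,1,0,-0.01,0,0,0,0,1,0.002,-0.018,0,0,0,0,1]

```text
clock: 11.0
tool_pos: [0.6017, 0.3045, 0.0976]
eef_rot: [-0.046, 0.704, 0.05, 0.707]
contact_force: [1.1, 2.4, -3.2]
opening: 0.129
```

send_rows:
  commands: [0.002,-0.018,0,0,0,0,1,0.002,-0.018,0,0,0,0,1]

```text
clock: 11.2
tool_pos: [0.6021, 0.3019, 0.0977]
eef_rot: [-0.043, 0.704, 0.055, 0.707]
contact_force: [2.2, 12.1, -8.9]
opening: 0.135
```

send_rows:
  commands: [0.002,-0.018,0,0,0,0,1,0.002,-0.018,0,0,0,0,1]

```text
clock: 11.4
tool_pos: [0.6021, 0.302, 0.0977]
eef_rot: [-0.04, 0.702, 0.062, 0.708]
contact_force: [1.8, 9.1, -7.0]
opening: 0.135
```

send_rows:
  commands: [0,0.002,0,0,0,0,0.6,0,0,0,0,0,0,0.6,0,0,0,0,0,0,0.6,0,0,0.1,0,0,0,0.6,0,0,0.12,0,0,0,0.6,0,0,0.12,0,0,0,0.4,-0.05,0.1,0.06,0,0,0,0.4,-0.1,0.15,0,0,0,0,0.4,-0.1,0.15,0,0,0,0,0.4,-0.05,0.05,0,0,0,0,0.4]

```text
clock: 12.4
tool_pos: [0.5279, 0.4062, 0.2024]
eef_rot: [-0.04, 0.703, 0.052, 0.708]
contact_force: [0.5, 0.2, -0.0]
opening: 0.596
```

```bash
python3 - <<'E'
from meas import *
pose()
t=snap("top","g_top.png");s=snap("scene","g_scene.png")
E
```

```text
t 12.40 pos [527.9 406.2 202.4] jaw yaw 97.50 tilt [ 0.006  0.018 -1.   ] F [ 0.5  0.2 -0. ] op 0.596
```

View pics/g_top.png

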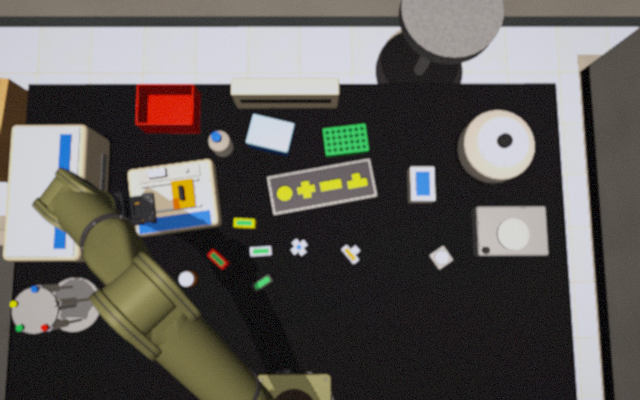

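View pics/g_scene.png

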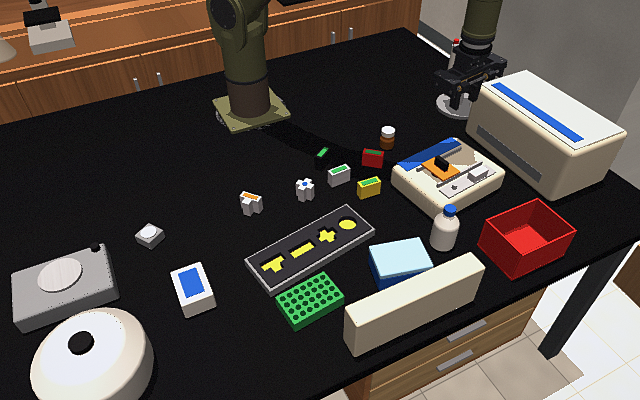

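```bash
cat > blk.py <<'E'
from meas import *
def up(S,b,k=6):
    x0,y0,x1,y1=b;return cv2.resize(S["image"][y0:y1,x0:x1],None,fx=k,fy=k,interpolation=cv2.INTER_CUBIC)
def upc(c,b,k=6):
    return (c.reshape(-1,2)+.5)/k-.5+np.array(b[:2])
def body(S,b,thr,z=.044):
    im=up(S,b);V=im.max(2);c=big(V>thr)[0];w=upc(c,b)
    return rect(S,w,z), worldc(S,c*0+0 if 0 else w,z)
def win(S,b,hr,z=.044):
    im=up(S,b);h=cv2.cvtColor(im,cv2.COLOR_BGR2HSV);m=(h[...,0]>hr[0])&(h[...,0]<hr[1])&(h[...,1]>90)&(h[...,2]>80)
    w=upc(big(m)[0],b);return rect(S,w,z)
HR=dict(bar=(45,80),cross=(95,125),tee=(8,28))
E
python3 - <<'E'
from blk import *
t=snap("top");s=snap("scene")
for nm,S,thr,B in(("top",t,120,dict(bar=(245,242,276,260),cross=(285,235,312,260),tee=(335,240,365,268))),
   ("scene",s,185,dict(bar=(325,160,354,190),cross=(292,172,319,206),tee=(236,186,266,218)))):
    for k in B: print(nm,k,body(S,B[k],thr)[0],win(S,B[k],HR[k]))
im=np.hstack([cv2.resize(up(t,(335,240,365,268),8),(300,280)),cv2.resize(up(s,(236,186,266,218),8),(300,280))]);cv2.imwrite("pics/tee.png",im)
E
```

```text
top bar [444.4  90.3  30.   64.    3.8] [444.3  90.4  10.3  39.9   2.1]
top cross [454.8 -17.8  46.9  47.4  82. ] [455.5 -17.3   8.9   8.9  89.8]
top tee [ 440.  -168.2   60.1   44.2   39.4] [ 434.3 -161.3   35.6    9.1   40.2]
scene bar [444.6  89.5  25.1  57.4   3.1] [443.5  90.   14.8  44.4   3.1]
scene cross [455.1 -17.6  43.2  43.   79.7] [454.1 -17.1  14.8  14.    3.8]
scene tee [ 439.3 -168.4   54.    39.6   40.4] [ 432.8 -161.7   41.1   14.1   40.6]
```

View pics/tee.png

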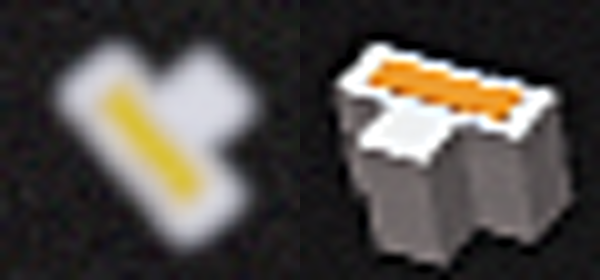

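```bash
python3 - <<'E'
from blk import *
t=snap("top");s=snap("scene")
a=np.radians(10.2);X=np.array([np.cos(a),np.sin(a)]);Y=np.array([-np.sin(a),np.cos(a)])
for nm,S,b in(("top",t,(255,148,385,220)),("scene",s,(240,200,380,295))):
    c=(-S["world_to_cam"][:3,:3].T@S["world_to_cam"][:3,3])[:2]*1000;print(nm,"cam",c)
    im=up(S,b);h=cv2.cvtColor(im,cv2.COLOR_BGR2HSV);m=(h[...,0]>20)&(h[...,0]<40)&(h[...,1]>110)&(h[...,2]>110)
    for ct in big(m,4):
        w=upc(ct,b);lo=worldc(S,w,.012)*1000;hi=worldc(S,w,.026)*1000
        pc=lo.mean(0);r=[]
        for A in(X,Y):
            l=lo@A;h_=hi@A; q=lambda v:(np.percentile(v,1.5),np.percentile(v,98.5))
            if c@A<pc@A: e=(q(h_)[0],q(l)[1])
            else: e=(q(l)[0],q(h_)[1])
            r.append(((e[0]+e[1])/2,e[1]-e[0]))
        C=X*r[0][0]+Y*r[1][0];print(np.round(C,1),"ext",round(r[0][1],1),round(r[1][1],1),"tray coords",round(r[0][0],1),round(r[1][0],1))
E
```

```text
top cam [392.61217326 -51.3925657 ]
[ 650.9 -185.9] ext 47.3 62.5 tray coords 607.7 -298.2
[624.3 -37.9] ext 54.6 53.6 tray coords 607.7 -147.8
[ 637.3 -110.1] ext 33.3 66.6 tray coords 607.7 -221.2
[612.8  25.3] ext 48.5 47.3 tray coords 607.6 -83.6
scene cam [1306.60843165 -388.44081285]
[ 649.7 -186.3] ext 44.6 59.9 tray coords 606.4 -298.4
[ 636.1 -110.7] ext 30.9 63.8 tray coords 606.4 -221.6
[623.1 -38.9] ext 52.0 51.2 tray coords 606.4 -148.6
[612.3  23.8] ext 46.3 45.3 tray coords 606.9 -85.0
```

send_rows:
  commands: [-0.025,-0.14,0,0.002,0,-0.057,0,-0.025,-0.145,0,0,0,-0.057,0,-0.025,-0.145,0,0,0,-0.057,0,-0.025,-0.145,0,0,0,-0.057,0,-0.025,-0.145,0,0,0,-0.057,0,-0.025,-0.145,0,0,0,-0.057,0,-0.025,-0.145,0,0,0,-0.057,0,-0.025,-0.145,0,0,0,-0.057,0,-0.025,-0.145,0,0,0,-0.057,0,-0.025,-0.145,0,0,0,-0.057,0,-0.025,-0.14,0,0,0,-0.057,0,-0.015,-0.1,0,0,0,-0.057,0]
  newtons: 25

```text
clock: 13.9
tool_pos: [0.4658, -0.0622, 0.2004]
eef_rot: [0.349, 0.605, -0.351, 0.623]
contact_force: [0.3, -0.3, -0.0]
opening: 0.999
```

```bash
python3 - <<'E'
from meas import *
plan(454.9,-17.5,100,36)
E
```

```text
t 13.90 pos [465.8 -62.2 200.4] jaw yaw 30.64 tilt [ 0.02  -0.015 -1.   ] F [ 0.3 -0.3 -0. ] op 0.999
shift mm [ -10.9   44.7 -100.4] frac [-0.0436  0.1786 -0.4016] turn deg [0.8  1.2  5.37] frac [0.0088 0.0134 0.0596] q7 0.45
```

send_rows:
  commands: [-0.02,0.09,-0.12,0.008,0.012,0.03,0,-0.02,0.085,-0.13,0,0,0.028,0,0,0,-0.12,0,0,0,0,0,0,0,0,0,0,0,0,0,0,0,0,0,0]

```text
clock: 14.4
tool_pos: [0.4572, -0.0348, 0.107]
eef_rot: [0.329, 0.621, -0.333, 0.629]
contact_force: [0.1, 0.0, -0.5]
opening: 1.001
```

```bash
python3 - <<'E'
from blk import *
plan(454.9,-17.5,60,36)
s=snap("scene");crop(s,270,130,400,220,6,"h1.png")
B=(292,172,319,206);print(body(s,B,185)[0],win(s,B,HR["cross"]))
E
```

```text
t 14.40 pos [457.2 -34.8 107. ] jaw yaw 34.22 tilt [ 0.007 -0.011 -1.   ] F [ 0.1  0.  -0.5] op 1.001
shift mm [ -2.3  17.3 -47. ] frac [-0.0094  0.0694 -0.1882] turn deg [0.6  0.43 1.78] frac [0.0067 0.0048 0.0198] q7 0.41
[443.2 -11.4   8.9  19.3  18.3] [454.2 -17.2  14.4  13.4   0.9]
```

View pics/h1.png

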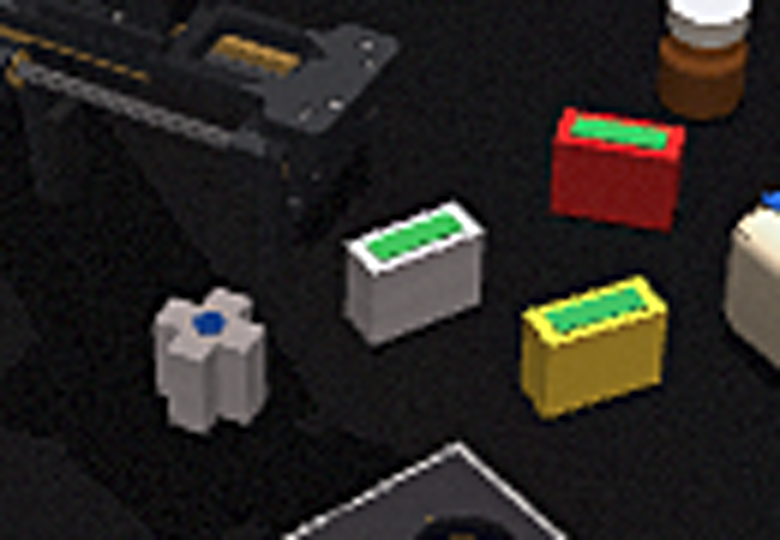

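send_rows:
  commands: [-0.009,0.069,-0.08,0.007,0.005,0.02,0,0,0,-0.08,0,0,0,0,0,0,0,0,0,0,0,0,0,0,0,0,0,0]

```text
clock: 14.85
tool_pos: [0.46, -0.0206, 0.0721]
eef_rot: [0.324, 0.625, -0.321, 0.633]
contact_force: [-0.5, 0.1, -0.4]
opening: 1.003
```

```bash
python3 - <<'E'
from blk import *
plan(454.9,-17.5,24,36)
E
```

```text
t 14.85 pos [460.  -20.6  72.1] jaw yaw 35.71 tilt [ 0.012 -0.001 -1.   ] F [-0.5  0.1 -0.4] op 1.003
shift mm [ -5.1   3.1 -48.1] frac [-0.0202  0.0122 -0.1925] turn deg [0.03 0.68 0.3 ] frac [0.0003 0.0075 0.0033] q7 0.40
```

send_rows:
  commands: [-0.02,0.012,-0.01,0,0.007,0.003,0,0,0,0,0,0,0,0,0,0,-0.06,0,0,0,0,-0.005,0,-0.06,0,0,0,0,0,0,-0.04,0,0,0,0,0,0,0,0,0,0,0]

```text
clock: 15.45
tool_pos: [0.4573, -0.0185, 0.0341]
eef_rot: [0.323, 0.627, -0.321, 0.632]
contact_force: [-0.1, -0.7, -0.1]
opening: 0.998
```

```bash
python3 - <<'E'
from blk import *
plan(454.9,-17.5,24,36)
E
```

```text
t 15.45 pos [457.3 -18.5  34.1] jaw yaw 35.85 tilt [ 0.008 -0.001 -1.   ] F [-0.1 -0.7 -0.1] op 0.998
shift mm [ -2.4   1.  -10.1] frac [-0.0095  0.0039 -0.0405] turn deg [0.04 0.47 0.15] frac [0.0004 0.0053 0.0017] q7 0.34
```

send_rows:
  commands: [-0.01,0.004,-0.028,0,0.005,0.002,0,0,0,-0.02,0,0,0,0,0,0,0,0,0,0,0]

```text
clock: 15.75
tool_pos: [0.4577, -0.0184, 0.0277]
eef_rot: [0.322, 0.628, -0.321, 0.631]
contact_force: [-0.0, -0.6, 0.0]
opening: 1.003
```

```bash
python3 - <<'E'
from blk import *
plan(454.9,-17.5,24,36)
E
```

```text
t 15.75 pos [457.7 -18.4  27.7] jaw yaw 35.91 tilt [ 0.004 -0.001 -1.   ] F [-0.  -0.6  0. ] op 1.003
shift mm [-2.8  0.9 -3.7] frac [-0.0112  0.0038 -0.0149] turn deg [0.08 0.25 0.09] frac [0.0009 0.0027 0.001 ] q7 0.02
```

send_rows:
  commands: [-0.012,0.004,-0.012,0,0.003,0.001,0,0,0,0,0,0,0,0]

```text
clock: 15.95
tool_pos: [0.4554, -0.0177, 0.0258]
eef_rot: [0.321, 0.629, -0.321, 0.631]
contact_force: [0.7, -0.7, 0.2]
opening: 1.001
```

```bash
python3 - <<'E'
from blk import *
plan(454.9,-17.5,24,36);print(st()["q"])
E
```

```text
t 15.95 pos [455.4 -17.7  25.8] jaw yaw 36.00 tilt [ 0.002 -0.002 -1.   ] F [ 0.7 -0.7  0.2] op 1.001
shift mm [-0.5  0.2 -1.8] frac [-0.002   0.0009 -0.0072] turn deg [0.11 0.09 0.  ] frac [0.0012 0.001  0.    ] q7 -0.17
[-0.04194776  0.90012473 -0.03524301  2.20757488  0.73393593  0.04416282
 -0.16902596]
```

send_rows:
  commands: [0,0,0,0,0,0,1,0,0,0,0,0,0,1,0,0,0,0,0,0,1,0,0,0,0,0,0,1,0,0,0,0,0,0,1,0,0,0,0,0,0,1]

```text
clock: 16.55
tool_pos: [0.4567, -0.0179, 0.0272]
eef_rot: [0.321, 0.628, -0.321, 0.632]
contact_force: [0.4, -0.0, 0.3]
opening: 0.514
```

```bash
python3 - <<'E'
from blk import *
plan(454.9,-17.5,24,36);print(st()["q"])
E
```

```text
t 16.55 pos [456.7 -17.9  27.2] jaw yaw 35.95 tilt [ 0.005 -0.002 -1.   ] F [ 0.4 -0.   0.3] op 0.514
shift mm [-1.8  0.4 -3.2] frac [-0.007   0.0015 -0.0127] turn deg [0.11 0.26 0.05] frac [0.0013 0.0029 0.0005] q7 -0.17
[-0.04127638  0.89709971 -0.03587661  2.20671335  0.73347441  0.04530907
 -0.16902756]
```

send_rows:
  commands: [0,0,0.04,0,0,0,1,0.02,0,0.1,0,0,0,1,0.05,0,0.12,0,0,0,1,0.1,-0.01,0.1,0,0,-0.04,1,0.12,-0.02,0,0,0,-0.06,1,0.12,-0.02,0,0,0,-0.06,1,0.12,-0.02,0,0,0,-0.06,1,0.1,-0.02,0,0,0,-0.06,1,0.04,0,0,0,0,0,1,0,0,0,0,0,0,1]

```text
clock: 17.55
tool_pos: [0.6233, -0.043, 0.1195]
eef_rot: [0.454, 0.544, -0.457, 0.538]
contact_force: [-0.1, -0.7, -2.2]
opening: 0.522
```

```bash
python3 - <<'E'
from blk import *
plan(623.7,-38.4,100,10.2);print(st()["q"])
E
```

```text
t 17.55 pos [623.3 -43.  119.5] jaw yaw 9.79 tilt [-0.009  0.002 -1.   ] F [-0.1 -0.7 -2.2] op 0.522
shift mm [  0.4   4.6 -19.5] frac [ 0.0014  0.0182 -0.0779] turn deg [-0.14 -0.54  0.41] frac [-0.0015 -0.006   0.0045] q7 -0.18
[ 0.18384181  0.85898456 -0.3439679   1.64848003  0.39629017  0.71328384
 -0.18395306]
```

send_rows:
  commands: [0.001,0.018,-0.05,-0.001,-0.006,0.004,1,0,0,-0.07,0,0,0,1,0,0,-0.07,0,0,0,1,0,0,-0.03,0,0,0,1,0,0,0,0,0,0,1]

```text
clock: 18.05
tool_pos: [0.6177, -0.0384, 0.0615]
eef_rot: [0.451, 0.545, -0.455, 0.541]
contact_force: [0.1, 0.0, -0.9]
opening: 0.518
```

```bash
python3 - <<'E'
from blk import *
plan(623.7,-38.4,62,10.2)
s=snap("scene");crop(s,260,150,400,290,4.2,"i1.png");t=snap("top");crop(t,255,130,385,220,6,"i2.png")
E
```

```text
t 18.05 pos [617.7 -38.4  61.5] jaw yaw 10.29 tilt [-0.008  0.    -1.   ] F [ 0.1  0.  -0.9] op 0.518
shift mm [6.  0.  0.5] frac [0.024  0.0001 0.002 ] turn deg [-0.02 -0.43 -0.09] frac [-0.0002 -0.0048 -0.001 ] q7 -0.23
```

View pics/i1.png

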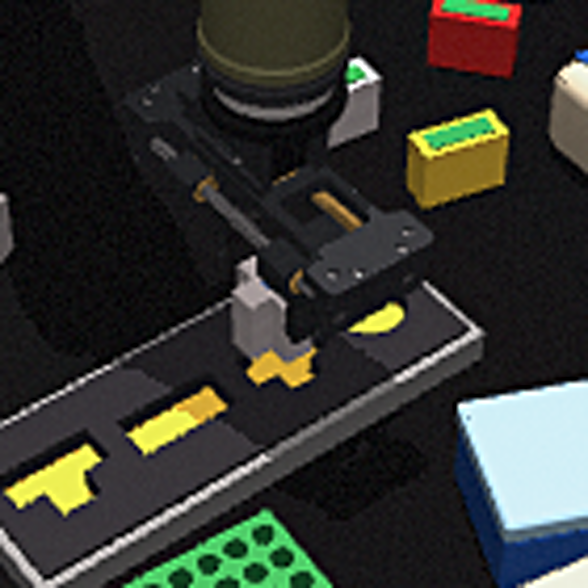

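View pics/i2.png

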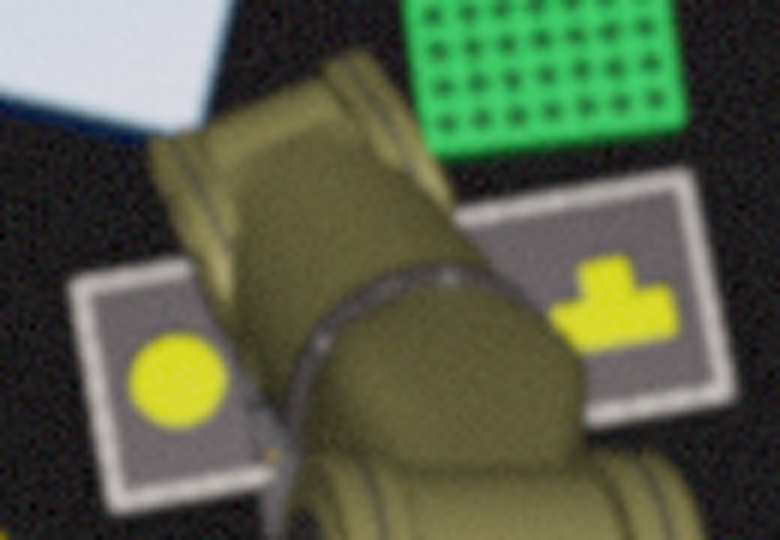

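send_rows:
  commands: [0.025,-0.003,0,0,-0.005,-0.001,1,0,0,0,0,0,0,1,0,0,0,0,0,0,1]

```text
clock: 18.45
tool_pos: [0.627, -0.0392, 0.0649]
eef_rot: [0.456, 0.541, -0.452, 0.544]
contact_force: [0.4, -0.4, -0.6]
opening: 0.524
```

```bash
python3 - <<'E'
from blk import *
plan(623.9,-39.3,50,10.2)
E
```

```text
t 18.45 pos [627.  -39.2  64.9] jaw yaw 10.16 tilt [ 0.007  0.001 -1.   ] F [ 0.4 -0.4 -0.6] op 0.524
shift mm [ -3.1  -0.1 -14.9] frac [-0.0122 -0.0003 -0.0594] turn deg [-0.04  0.4   0.04] frac [-0.0004  0.0045  0.0004] q7 -0.22
```

send_rows:
  commands: [-0.006,0,-0.015,0,0.003,0,1,-0.003,0,-0.015,0,0.001,0,1,0,0,-0.015,0,0,0,1,0,0,0,0,0,0,1]

```text
clock: 18.85
tool_pos: [0.6249, -0.0394, 0.0533]
eef_rot: [0.454, 0.542, -0.453, 0.542]
contact_force: [0.3, 0.4, -1.1]
opening: 0.521
```

```bash
python3 - <<'E'
from blk import *
plan(623.9,-39.3,50,10.2)
E
```

```text
t 18.85 pos [624.9 -39.4  53.3] jaw yaw 10.15 tilt [ 0.001  0.001 -1.   ] F [ 0.3  0.4 -1.1] op 0.521
shift mm [-1.   0.1 -3.3] frac [-0.0039  0.0003 -0.0134] turn deg [-0.03  0.07  0.05] frac [-0.0004  0.0008  0.0005] q7 -0.23
```

send_rows:
  commands: [-0.004,0,-0.014,0,0,0,1,0,0,-0.014,0,0,0,1,0,0,-0.014,0,0,0,1]

```text
clock: 19.15
tool_pos: [0.6239, -0.0393, 0.0421]
eef_rot: [0.454, 0.542, -0.453, 0.543]
contact_force: [0.5, 0.7, -1.5]
opening: 0.519
```

```bash
python3 - <<'E'
from blk import *
plan(623.9,-39.3,39,10.2)
E
```

```text
t 19.15 pos [623.9 -39.3  42.1] jaw yaw 10.15 tilt [ 0.002  0.001 -1.   ] F [ 0.5  0.7 -1.5] op 0.519
shift mm [-0.  -0.  -3.1] frac [-0.0001 -0.0001 -0.0126] turn deg [-0.04  0.09  0.05] frac [-0.0004  0.001   0.0005] q7 -0.24
```

Entered cleanly with no contact force. Last millimetres.

send_rows:
  commands: [0,0,-0.012,0,0,0,1,0,0,-0.01,0,0,0,1,0,0,-0.01,0,0,0,1]

```text
clock: 19.45
tool_pos: [0.6238, -0.0391, 0.0391]
eef_rot: [0.454, 0.542, -0.454, 0.543]
contact_force: [-6.2, 0.2, 20.6]
opening: 0.517
```

send_rows:
  commands: [0,0,0.004,0,0,0,0.2,0,0,0,0,0,0,0.2,0,0,0,0,0,0,0.2,0,0,0.06,0,0,0,0.2,0,0,0.1,0,0,0,0.2,0,0,0.1,0,0,0,0.2,-0.12,0.1,0.06,0,0,0,0.2,-0.14,0.14,0,0,0,0,0.2,-0.14,0.14,0,0,0,0,0.2,-0.1,0.1,0,0,0,0,0,0,0,0,0,0,0,0]

```text
clock: 20.55
tool_pos: [0.498, 0.083, 0.129]
eef_rot: [0.458, 0.538, -0.452, 0.544]
contact_force: [0.3, 0.1, 0.0]
opening: 0.957
```

```bash
python3 - <<'E'
from blk import *
plan(444.5,90,100,3.5)
s=snap("scene");crop(s,220,150,400,290,4.2,"j1.png");t=snap("top");crop(t,225,140,385,270,5,"j2.png")
E
```

```text
t 20.55 pos [498.  83. 129.] jaw yaw 9.86 tilt [ 0.012  0.001 -1.   ] F [0.3 0.1 0. ] op 0.957
shift mm [-53.5   7.  -29. ] frac [-0.2141  0.028  -0.1161] turn deg [-0.02  0.68 -6.36] frac [-0.0002  0.0076 -0.0706] q7 -0.50
```

View pics/j1.png

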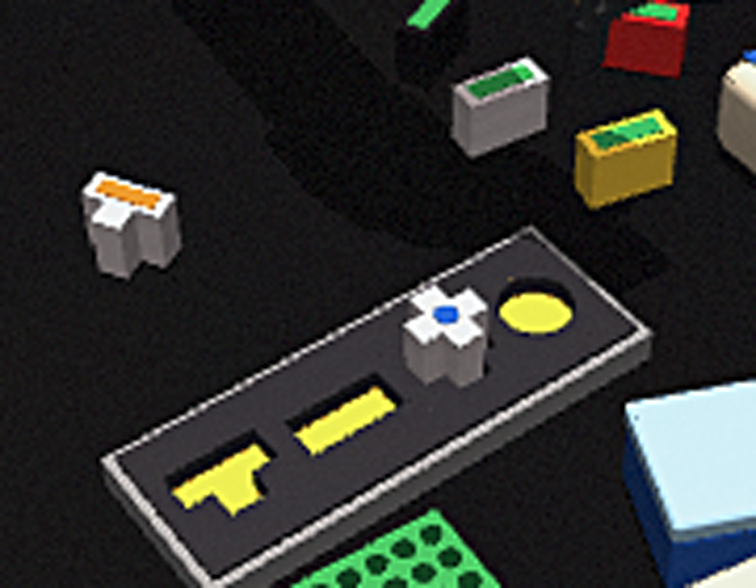

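View pics/j2.png

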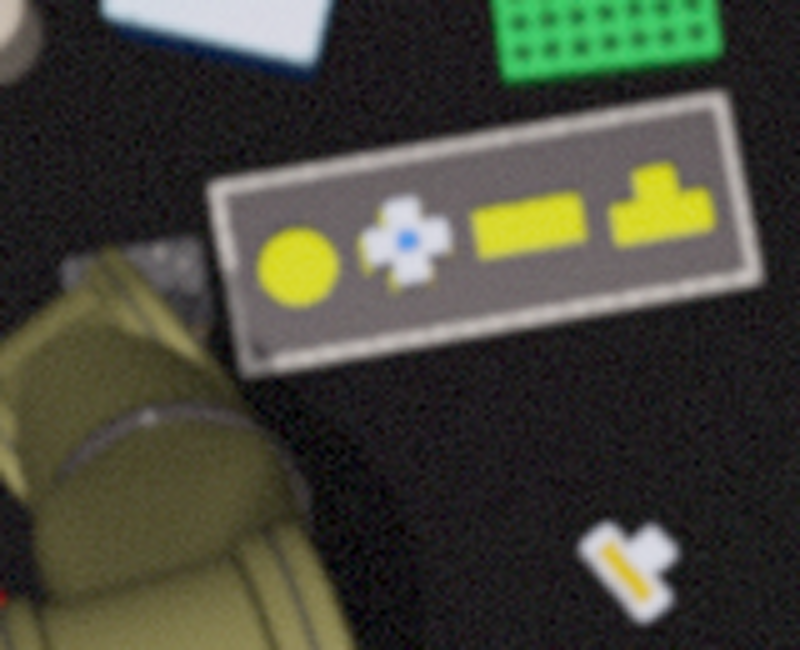

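send_rows:
  commands: [-0.08,0.01,-0.04,0,0.007,-0.035,0.3,-0.08,0.01,-0.05,0,0,-0.03,0.3,-0.04,0,-0.05,0,0,0,0.3,0,0,-0.01,0,0,0,0.3,0,0,0,0,0,0,0.3]

```text
clock: 21.15
tool_pos: [0.4596, 0.0789, 0.0918]
eef_rot: [0.491, 0.507, -0.485, 0.516]
contact_force: [-0.4, 0.6, 0.3]
opening: 0.7
```

```bash
python3 - <<'E'
from blk import *
plan(444.5,90,65,3.5);print(st()["q"][5])
s=snap("scene");B=(325,160,354,190);print(win(s,B,HR["bar"]));crop(s,290,100,400,220,5,"k1.png")
E
```

```text
t 21.15 pos [459.6  78.9  91.8] jaw yaw 2.73 tilt [ 0.015 -0.004 -1.   ] F [-0.4  0.6  0.3] op 0.700
shift mm [-15.1  11.1 -26.8] frac [-0.0604  0.0444 -0.107 ] turn deg [0.2  0.87 0.78] frac [0.0022 0.0096 0.0086] q7 -0.65
0.22170957783774484
[443.9  83.3  14.4  30.4   3.5]
```

View pics/k1.png

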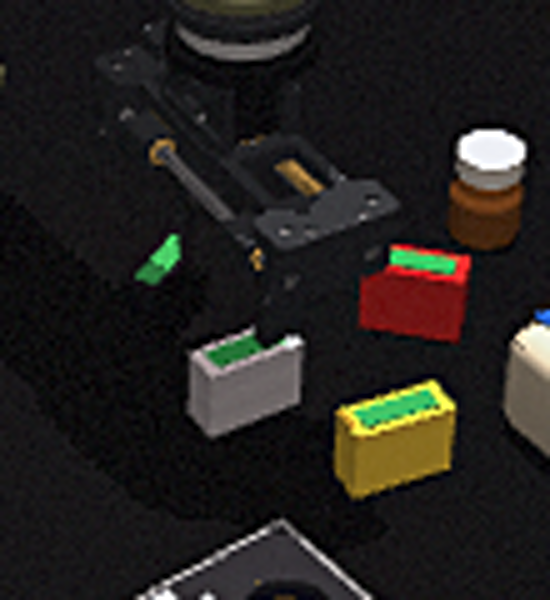

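send_rows:
  commands: [-0.04,0.028,-0.03,0.002,0.009,0.006,0.3,-0.015,0.014,-0.03,0,0,0,0.3,-0.005,0,-0.02,0,0,0,0.3,0,0,0,0,0,0,0.3,0,0,0,0,0,0,0.3]

```text
clock: 21.7
tool_pos: [0.4476, 0.0902, 0.0715]
eef_rot: [0.488, 0.513, -0.484, 0.514]
contact_force: [-0.4, -0.4, -0.3]
opening: 0.701
```

```bash
python3 - <<'E'
from blk import *
plan(444.5,90,27,3.5);print(st()["q"][5])
E
```

```text
t 21.70 pos [447.6  90.2  71.5] jaw yaw 3.15 tilt [ 0.005  0.003 -1.   ] F [-0.4 -0.4 -0.3] op 0.701
shift mm [ -3.1  -0.2 -44.5] frac [-0.0124 -0.0009 -0.1782] turn deg [-0.16  0.28  0.35] frac [-0.0017  0.0031  0.0039] q7 -0.68
0.15437549120663324
```

send_rows:
  commands: [-0.012,0,-0.04,-0.001,0.003,0.004,0.3,0,0,-0.045,0,0,0,0.3,-0.002,0,-0.045,0,0,0,0.3,0,0,-0.045,0,0,0,0.3,0,0,0,0,0,0,0.3]

```text
clock: 22.2
tool_pos: [0.4454, 0.0901, 0.0261]
eef_rot: [0.484, 0.516, -0.484, 0.515]
contact_force: [-0.4, -0.4, -0.0]
opening: 0.702
```

```bash
python3 - <<'E'
from blk import *
plan(444.5,90,27,3.5);print(st()["q"][5])
E
```

```text
t 22.20 pos [445.4  90.1  26.1] jaw yaw 3.54 tilt [-0.001  0.001 -1.   ] F [-0.4 -0.4 -0. ] op 0.702
shift mm [-0.9 -0.1  0.9] frac [-0.0038 -0.0005  0.0037] turn deg [-0.04 -0.08 -0.04] frac [-0.0005 -0.0009 -0.0005] q7 -0.85
0.0426499816979342
```

send_rows:
  commands: [0,0,0.004,0,0,0,1,0,0,0,0,0,0,1,0,0,0,0,0,0,1,0,0,0,0,0,0,1,0,0,0,0,0,0,1,0,0,0,0,0,0,1]

```text
clock: 22.8
tool_pos: [0.4457, 0.0902, 0.0265]
eef_rot: [0.484, 0.516, -0.484, 0.515]
contact_force: [-0.2, -0.3, -1.0]
opening: 0.269
```

```bash
python3 - <<'E'
from blk import *
plan(636.7,-110.4,100,10.2);print(st()["q"][5])
E
```

```text
t 22.80 pos [445.7  90.2  26.5] jaw yaw 3.55 tilt [-0.001  0.001 -1.   ] F [-0.2 -0.3 -1. ] op 0.269
shift mm [ 191.  -200.6   73.5] frac [ 0.764  -0.8024  0.294 ] turn deg [-0.07 -0.07  6.65] frac [-0.0008 -0.0008  0.0739] q7 -0.87
0.044908691604689965
```

send_rows:
  commands: [0,0,0.04,0,0,0,1,0.02,-0.02,0.12,0,0,0,1,0.05,-0.05,0.14,0,0,0,1,0.11,-0.11,0.08,0,0,0.012,1,0.12,-0.13,0,0,0,0.012,1,0.12,-0.13,0,0,0,0.012,1,0.12,-0.13,0,0,0,0.012,1,0.12,-0.13,0,0,0,0.012,1,0.07,-0.08,0,0,0,0.012,1,0,0,0,0,0,0,1,0,0,0,0,0,0,1]

```text
clock: 23.9
tool_pos: [0.628, -0.1159, 0.1247]
eef_rot: [0.449, 0.545, -0.455, 0.542]
contact_force: [-0.5, 1.0, -1.2]
opening: 0.269
```

```bash
python3 - <<'E'
from blk import *
plan(636.7,-110.4,62,10.2);print(st()["q"][5])
E
```

```text
t 23.90 pos [ 628.  -115.9  124.7] jaw yaw 10.52 tilt [-0.008 -0.003 -1.   ] F [-0.5  1.  -1.2] op 0.269
shift mm [  8.7   5.5 -62.7] frac [ 0.0348  0.0221 -0.2509] turn deg [ 0.19 -0.46 -0.33] frac [ 0.0022 -0.0051 -0.0036] q7 -0.18
0.809330892853237
```

send_rows:
  commands: [0.03,0.02,-0.05,0.002,-0.005,-0.004,1,0.01,0,-0.06,0,0,0,1,0.01,0,-0.06,0,0,0,1,0,0,-0.05,0,0,0,1,0,0,0,0,0,0,1,0,0,0,0,0,0,1]

```text
clock: 24.5
tool_pos: [0.6371, -0.104, 0.0627]
eef_rot: [0.451, 0.547, -0.452, 0.542]
contact_force: [0.3, -0.8, -2.0]
opening: 0.271
```

```bash
python3 - <<'E'
from blk import *
plan(636.7,-110.4,53,10.2)
E
```

```text
t 24.50 pos [ 637.1 -104.    62.7] jaw yaw 10.64 tilt [-0.007  0.002 -1.   ] F [ 0.3 -0.8 -2. ] op 0.271
shift mm [-0.4 -6.4 -9.7] frac [-0.0015 -0.0254 -0.0387] turn deg [-0.14 -0.41 -0.44] frac [-0.0016 -0.0046 -0.0049] q7 -0.23
```

send_rows:
  commands: [-0.001,-0.024,-0.01,-0.001,-0.004,-0.004,1,0,0,-0.01,0,0,0,1,0,0,-0.01,0,0,0,1,0,0,0,0,0,0,1]

```text
clock: 24.9
tool_pos: [0.6374, -0.1112, 0.0559]
eef_rot: [0.454, 0.542, -0.453, 0.543]
contact_force: [0.1, -0.1, -2.0]
opening: 0.267
```

```bash
python3 - <<'E'
from blk import *
plan(636.7,-110.6,50,10.2)
s=snap("scene");crop(s,240,190,380,300,5,"l1.png")
E
```

```text
t 24.90 pos [ 637.4 -111.2   55.9] jaw yaw 10.21 tilt [ 0.002  0.    -1.   ] F [ 0.1 -0.1 -2. ] op 0.267
shift mm [-0.7  0.6 -5.9] frac [-0.0026  0.0023 -0.0235] turn deg [-0.    0.09 -0.01] frac [-0.      0.001  -0.0001] q7 -0.24
```

View pics/l1.png

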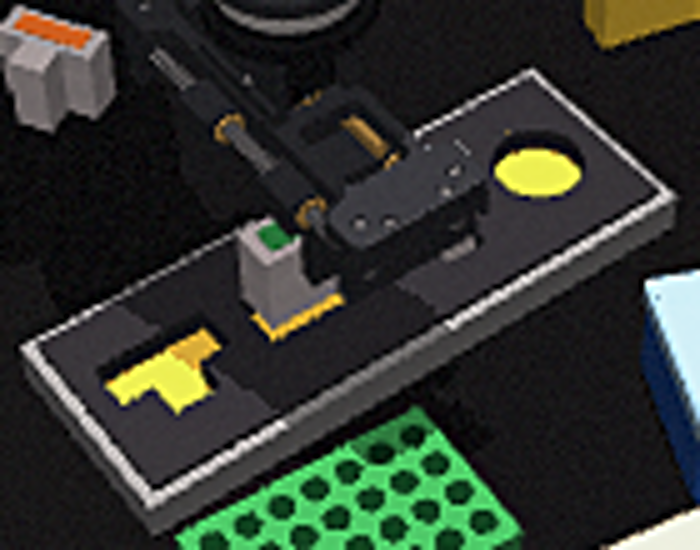

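Aligned just above the cutout. Down.

send_rows:
  commands: [-0.002,0.002,-0.016,0,0.001,0,1,0,0,-0.014,0,0,0,1,0,0,-0.014,0,0,0,1,0,0,-0.01,0,0,0,1]

```text
clock: 25.35
tool_pos: [0.6377, -0.1104, 0.0423]
eef_rot: [0.454, 0.542, -0.453, 0.543]
contact_force: [0.5, -0.0, -2.8]
opening: 0.27
```

```bash
python3 - <<'E'
from blk import *
plan(636.7,-110.6,38.5,10.2)
E
```

```text
t 25.35 pos [ 637.7 -110.4   42.3] jaw yaw 10.21 tilt [ 0.002  0.    -1.   ] F [ 0.5 -0.  -2.8] op 0.270
shift mm [-1.  -0.2 -3.8] frac [-0.004  -0.001  -0.0154] turn deg [-0.02  0.12 -0.01] frac [-0.0002  0.0013 -0.0001] q7 -0.25
```

send_rows:
  commands: [-0.004,0,-0.012,0,0.001,0,1,0,0,-0.012,0,0,0,1,0,0,-0.012,0,0,0,1]

```text
clock: 25.65
tool_pos: [0.6375, -0.1102, 0.0377]
eef_rot: [0.454, 0.542, -0.454, 0.543]
contact_force: [-10.2, -0.5, 31.5]
opening: 0.269
```

send_rows:
  commands: [0,0,0.008,0,0,0,0.5,0,0,0,0,0,0,0.5,0,0,0,0,0,0,0.5,0,0,0.06,0,0,0,0.5,0,0,0.1,0,0,0,0.5,0,0,0.1,0,0,0,0.2,-0.1,-0.03,0.06,0,0,-0.06,0.2,-0.15,-0.04,0,0,0,-0.08,0.2,-0.15,-0.04,0,0,0,-0.08,0.2,-0.15,-0.04,0,0,0,-0.08,0.2,-0.13,-0.04,0,0,0,-0.08,0.2,0,0,0,0,0,-0.06,0.2]

```text
clock: 26.85
tool_pos: [0.4639, -0.157, 0.1297]
eef_rot: [0.618, 0.344, -0.613, 0.352]
contact_force: [-0.1, 0.9, -0.7]
opening: 0.796
```

```bash
python3 - <<'E'
from blk import *
plan(439.7,-168.3,100,130);print(st()["q"])
s=snap("scene");crop(s,220,150,400,290,4.2,"m1.png")
t=snap("top");crop(t,225,140,385,280,5,"m2.png")
E
```

```text
t 26.85 pos [ 463.9 -157.   129.7] jaw yaw -31.02 tilt [ 0.011 -0.006 -1.   ] F [-0.1  0.9 -0.7] op 0.796
shift mm [-24.2 -11.3 -29.7] frac [-0.0967 -0.0451 -0.119 ] turn deg [  0.45   0.54 -18.98] frac [ 0.0049  0.006  -0.2109] q7 -0.76
[ 0.38976474  0.70433134 -0.25668047  2.07520709  0.4442982   0.40220973
 -0.75995952]
```

View pics/m1.png

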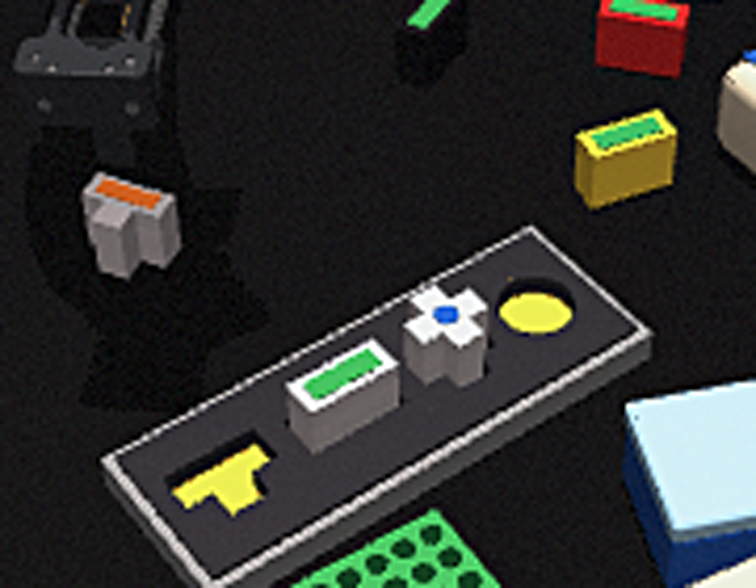

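View pics/m2.png

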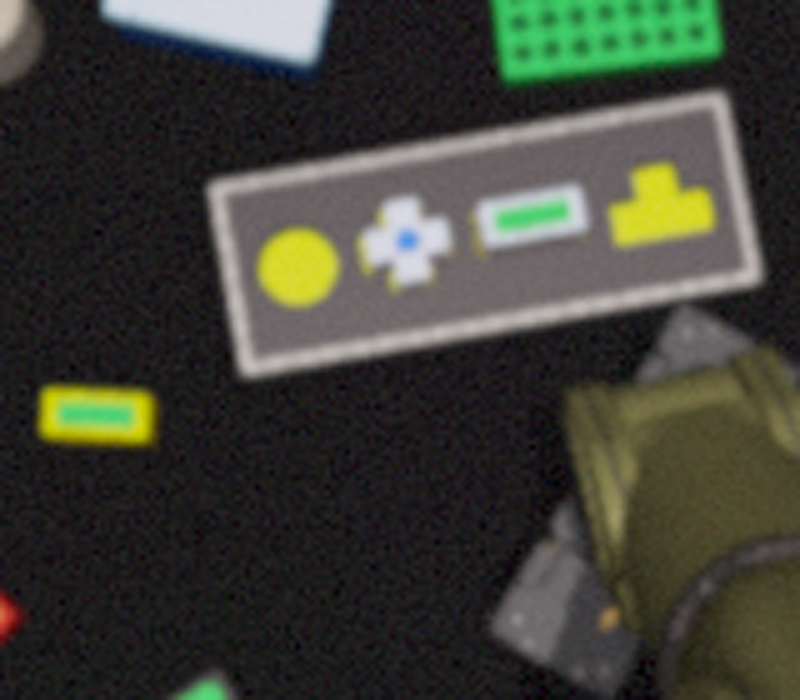

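send_rows:
  commands: [-0.04,-0.02,-0.03,0.005,0.006,-0.08,0.1,-0.04,-0.02,-0.05,0,0,-0.08,0.1,-0.015,0,-0.05,0,0,-0.05,0.1,0,0,-0.05,0,0,0,0.1,0,0,0,0,0,0,0.1,0,0,0,0,0,0,0.1]

```text
clock: 27.55
tool_pos: [0.4552, -0.1628, 0.0862]
eef_rot: [0.67, 0.245, -0.655, 0.25]
contact_force: [1.1, -0.2, -0.4]
opening: 0.902
```

```bash
python3 - <<'E'
from blk import *
plan(439.7,-168.3,65,130);print(st()["q"])
E
```

```text
t 27.55 pos [ 455.2 -162.8   86.2] jaw yaw -49.06 tilt [ 0.023  0.001 -1.   ] F [ 1.1 -0.2 -0.4] op 0.902
shift mm [-15.5  -5.5 -21.2] frac [-0.0619 -0.022  -0.0846] turn deg [-0.03  1.31 -0.95] frac [-0.0004  0.0146 -0.0105] q7 -0.97
[ 0.32968859  0.77792417 -0.12505625  2.12925327  0.36341936  0.23083589
 -0.96847772]
```

send_rows:
  commands: [-0.05,-0.02,-0.02,0,0.014,-0.01,0.1,-0.02,0,-0.03,0,0,0,0.1,-0.01,0,-0.02,0,0,0,0.1,0,0,0,0,0,0,0.1,0,0,0,0,0,0,0.1]

```text
clock: 28.05
tool_pos: [0.4355, -0.1688, 0.0695]
eef_rot: [0.665, 0.242, -0.664, 0.242]
contact_force: [-0.3, 0.5, -0.1]
opening: 0.899
```

```bash
python3 - <<'E'
from blk import *
plan(439.7,-168.3,28,130);print(st()["q"])
E
```

```text
t 28.05 pos [ 435.5 -168.8   69.5] jaw yaw -49.91 tilt [ 0.002  0.001 -1.   ] F [-0.3  0.5 -0.1] op 0.899
shift mm [  4.2   0.5 -41.5] frac [ 0.017   0.0021 -0.1658] turn deg [-0.03  0.1  -0.09] frac [-0.0003  0.0011 -0.001 ] q7 -0.97
[ 0.32905157  0.80764818 -0.09290335  2.16501374  0.37410555  0.18180761
 -0.97467857]
```

send_rows:
  commands: [0.012,0.002,-0.03,0,0.001,0,0.1,0,0,-0.045,0,0,0,0.1,0,0,-0.045,0,0,0,0.1,0,0,-0.03,0,0,0,0.1,0,0,0,0,0,0,0.1]

```text
clock: 28.55
tool_pos: [0.4402, -0.1683, 0.0291]
eef_rot: [0.665, 0.242, -0.663, 0.243]
contact_force: [0.2, -0.2, -0.0]
opening: 0.899
```

```bash
python3 - <<'E'
from blk import *
plan(439.7,-168.3,28,130);print(st()["q"])
E
```

```text
t 28.55 pos [ 440.2 -168.3   29.1] jaw yaw -49.87 tilt [ 0.002  0.    -1.   ] F [ 0.2 -0.2 -0. ] op 0.899
shift mm [-0.5 -0.  -1.1] frac [-0.0022 -0.0001 -0.0044] turn deg [-0.02  0.14 -0.13] frac [-0.0002  0.0016 -0.0014] q7 -0.99
[ 0.29551097  0.89474251 -0.04494166  2.16195473  0.38928285  0.08978342
 -0.99081347]
```

send_rows:
  commands: [0,0,-0.008,0,0,-0.001,0.1,0,0,0,0,0,0,1,0,0,0,0,0,0,1,0,0,0,0,0,0,1,0,0,0,0,0,0,1,0,0,0,0,0,0,1,0,0,0,0,0,0,1]

```text
clock: 29.25
tool_pos: [0.4406, -0.1684, 0.0276]
eef_rot: [0.666, 0.242, -0.663, 0.242]
contact_force: [0.2, 0.3, -1.9]
opening: 0.43
```

```bash
python3 - <<'E'
from blk import *
plan(650.3,-186.1,100,10.2)
s=snap("scene");crop(s,220,150,400,290,4.2,"n1.png")
E
```

```text
t 29.25 pos [ 440.6 -168.4   27.6] jaw yaw -49.97 tilt [ 0.004  0.    -1.   ] F [ 0.2  0.3 -1.9] op 0.430
shift mm [209.7 -17.7  72.4] frac [ 0.8386 -0.0707  0.2896] turn deg [-0.11  0.19 60.17] frac [-0.0012  0.0021  0.6685] q7 -0.99
```

View pics/n1.png

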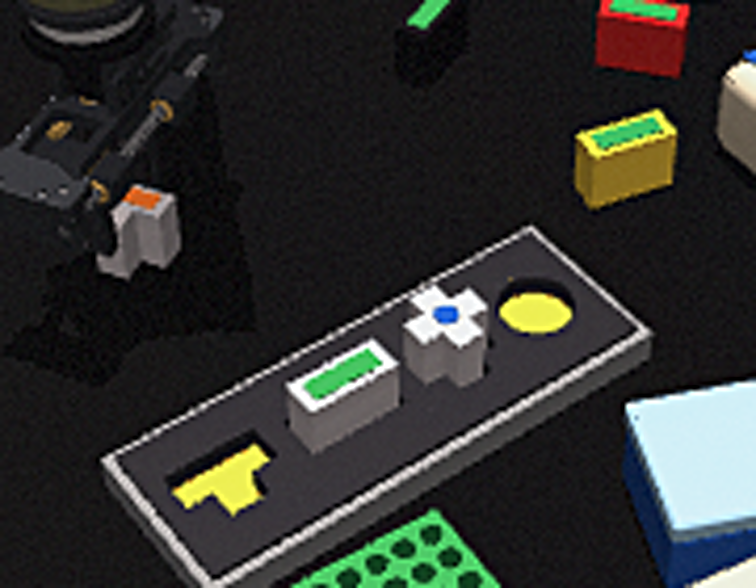

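send_rows:
  commands: [0,0,0.04,0,0,0,1,0.02,0,0.12,0,0,0,1,0.05,0,0.14,0,0,0.06,1,0.11,-0.01,0.06,0,0,0.085,1,0.12,-0.01,0,0,0,0.085,1,0.12,-0.01,0,0,0,0.085,1,0.12,-0.01,0,0,0,0.085,1,0.12,-0.01,0,0,0,0.085,1,0.1,-0.01,0,0,0,0.085,1,0.03,0,0,0,0,0.05,1,0,0,0,0,0,0,1]

```text
clock: 30.4
tool_pos: [0.6375, -0.1866, 0.1284]
eef_rot: [0.461, 0.53, -0.467, 0.536]
contact_force: [0.2, 0.4, -2.0]
opening: 0.424
```

```bash
python3 - <<'E'
from blk import *
plan(650.3,-186.1,62,10.2)
E
```

```text
t 30.40 pos [ 637.5 -186.6  128.4] jaw yaw 7.89 tilt [ 0.001 -0.012 -1.   ] F [ 0.2  0.4 -2. ] op 0.424
shift mm [ 12.8   0.5 -66.4] frac [ 0.0511  0.0021 -0.2654] turn deg [0.7  0.06 2.31] frac [0.0078 0.0007 0.0257] q7 -0.13
```

send_rows:
  commands: [0.04,0,-0.05,0.008,0,0.026,1,0.015,0,-0.06,0,0,0,1,0.01,0,-0.06,0,0,0,1,0.01,0,-0.05,0,0,0,1,0,0,0,0,0,0,1,0,0,0,0,0,0,1]

```text
clock: 31.0
tool_pos: [0.6515, -0.1871, 0.0698]
eef_rot: [0.453, 0.542, -0.457, 0.54]
contact_force: [-0.1, 1.1, -1.5]
opening: 0.429
```

```bash
python3 - <<'E'
from blk import *
plan(650.3,-186.1,56,10.2)
E
```

```text
t 31.00 pos [ 651.5 -187.1   69.8] jaw yaw 9.84 tilt [-0.007 -0.002 -1.   ] F [-0.1  1.1 -1.5] op 0.429
shift mm [ -1.2   1.  -13.8] frac [-0.0047  0.0042 -0.0553] turn deg [ 0.12 -0.39  0.36] frac [ 0.0013 -0.0043  0.0039] q7 -0.11
```

send_rows:
  commands: [-0.003,0.004,-0.015,0.001,-0.004,0.004,1,0,0,-0.018,0,0,0,1,0,0,-0.018,0,0,0,1,0,0,0,0,0,0,1]

```text
clock: 31.4
tool_pos: [0.6508, -0.1859, 0.0574]
eef_rot: [0.454, 0.542, -0.453, 0.543]
contact_force: [1.0, -0.2, -2.0]
opening: 0.429
```

```bash
python3 - <<'E'
from blk import *
plan(650.3,-186.1,50,10.2)
s=snap("scene");crop(s,220,190,360,300,5,"o1.png")
E
```

```text
t 31.40 pos [ 650.8 -185.9   57.4] jaw yaw 10.22 tilt [ 0.001 -0.001 -1.   ] F [ 1.  -0.2 -2. ] op 0.429
shift mm [-0.5 -0.2 -7.4] frac [-0.0022 -0.0008 -0.0296] turn deg [ 0.04  0.08 -0.02] frac [ 0.0005  0.0009 -0.0002] q7 -0.12
```

View pics/o1.png

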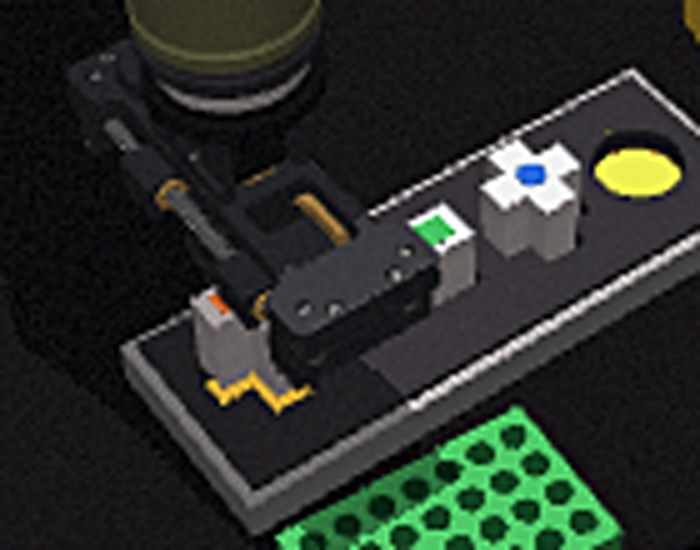

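send_rows:
  commands: [-0.002,0,-0.016,0,0,0,1,0,0,-0.016,0,0,0,1,0,0,-0.016,0,0,0,1,0,0,-0.012,0,0,0,1]

```text
clock: 31.85
tool_pos: [0.6514, -0.1861, 0.0425]
eef_rot: [0.454, 0.541, -0.453, 0.544]
contact_force: [-0.4, 0.6, -1.6]
opening: 0.427
```

```bash
python3 - <<'E'
from blk import *
plan(650.3,-186.1,39.6,10.2)
E
```

```text
t 31.85 pos [ 651.4 -186.1   42.5] jaw yaw 10.19 tilt [ 0.004 -0.001 -1.   ] F [-0.4  0.6 -1.6] op 0.427
shift mm [-1.1  0.  -2.9] frac [-0.0043  0.0001 -0.0115] turn deg [0.06 0.23 0.01] frac [0.0007 0.0025 0.0001] q7 -0.13
```

send_rows:
  commands: [-0.004,0,-0.012,0,0.002,0,1,0,0,-0.012,0,0,0,1,0,0,-0.012,0,0,0,1]

```text
clock: 32.15
tool_pos: [0.6506, -0.1862, 0.0396]
eef_rot: [0.453, 0.541, -0.455, 0.543]
contact_force: [-6.9, 0.2, 18.7]
opening: 0.43
```

send_rows:
  commands: [0,0,0.008,0,0,0,0.4,0,0,0,0,0,0,0.4,0,0,0,0,0,0,0.4,0,0,0.06,0,0,0,0.4,0,0,0.1,0,0,0,0.4,0,0,0.1,0,0,0,0.4,-0.1,0,0.1,0,0,0,0.4,-0.15,0.06,0.05,0,0,0,0.4,-0.15,0.14,0,0,0,0,0.4,-0.1,0.15,0,0,0,0.05,0.4,0,0.15,0,0,0,0.05,0.4,0,0.15,0,0,0,0.05,0.4]

```text
clock: 33.35
tool_pos: [0.5232, -0.0272, 0.1545]
eef_rot: [0.389, 0.586, -0.389, 0.595]
contact_force: [1.3, -0.8, -0.4]
opening: 0.602
```

send_rows:
  commands: [0,0.16,0,0,0,0.08,0.5,0,0.16,0,0,0,0.09,0.5,0,0.16,0,0,0,0.09,0.5,0,0.16,0,0,0,0.09,0.5,0,0.16,0,0,0,0.09,0.5,0,0.16,0,0,0,0.09,0.5,0,0.16,0,0,0,0.09,0.5,0,0,0,0,0,0.09,0.5,0,0,0,0,0,0.09,0.5]

```text
clock: 34.25
tool_pos: [0.5231, 0.2731, 0.164]
eef_rot: [-0.044, 0.698, 0.059, 0.713]
contact_force: [-0.0, -0.8, 0.3]
opening: 0.502
```

```bash
python3 - <<'E'
from blk import *
plan(601.6,302,140,97.9)
s=snap("scene","p_s.png");crop(s,220,180,400,290,4.2,"p1.png");t=snap("top","p_t.png");crop(t,255,145,385,220,6,"p2.png")
E
```

```text
t 34.25 pos [523.1 273.1 164. ] jaw yaw 98.37 tilt [ 0.02   0.022 -1.   ] F [-0.  -0.8  0.3] op 0.502
shift mm [ 78.5  28.9 -24. ] frac [ 0.3141  0.1155 -0.0962] turn deg [-1.27  1.14 -0.45] frac [-0.0142  0.0127 -0.0051] q7 0.38
```

View pics/p1.png

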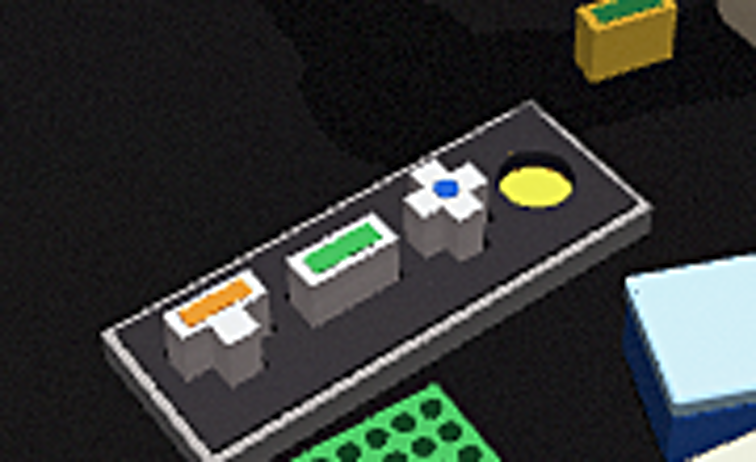

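View pics/p2.png

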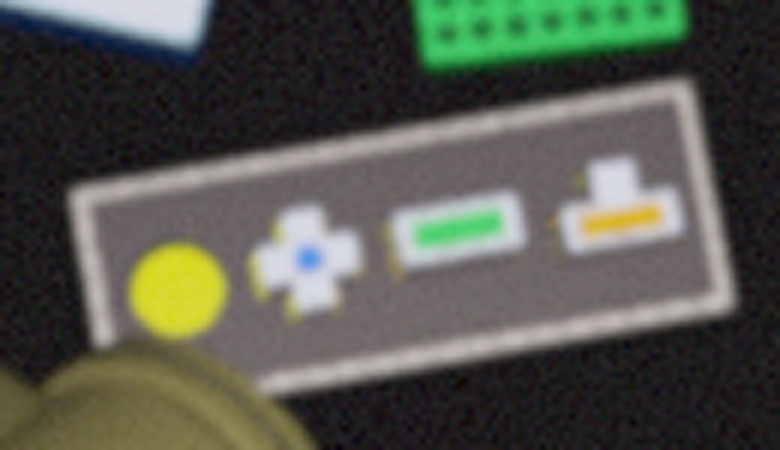

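View pics/p_t.png

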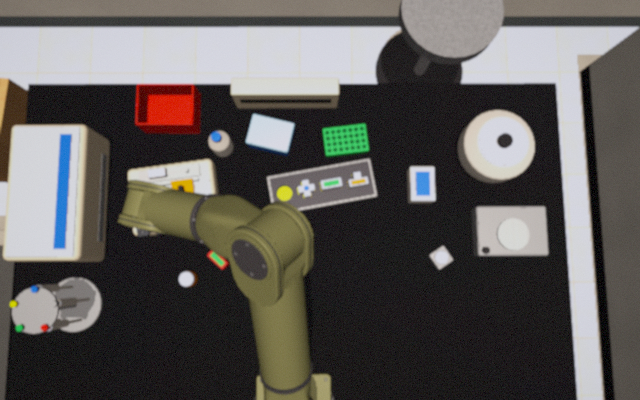

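```bash
python3 - <<'E'
from blk import *
t=snap("top");s=snap("scene")
def wc(S,b,hr):
    im=up(S,b);h=cv2.cvtColor(im,cv2.COLOR_BGR2HSV);m=(h[...,0]>hr[0])&(h[...,0]<hr[1])&(h[...,1]>90)&(h[...,2]>80)
    c=big(m)[0];M=cv2.moments(c);return upc(np.array([[M['m10']/M['m00'],M['m01']/M['m00']]]),b)[0]
for k,bt,bs in(("cross",(296,178,318,198),(315,215,340,245)),("bar",(318,174,344,192),(286,230,316,258)),("tee",(346,170,372,190),(256,243,286,275))):
    a,b=wc(t,bt,HR[k]),wc(s,bs,HR[k]);print(k,np.round(a,1),np.round(b,1),np.round(tri(t,a,s,b)*1000,1))
E
```

```text
cross [306.  187.6] [325.8 224.4] [621.5 -39.4  57.2]
bar [331.  182.7] [301.1 238.6] [ 635.3 -110.3   57.2]
tee [358.1 181.3] [270.7 251.6] [ 639.3 -187.3   57. ]
```

send_rows:
  commands: [0.1,0.04,0,-0.012,0.012,-0.005,0.5,0.12,0.04,-0.02,0,0,0,0.5,0.06,0.02,-0.04,0,0,0,0.5,0,0,0,0,0,0,0.5,0,0,0,0,0,0,0.5]
  newtons: 12

```text
clock: 34.95
tool_pos: [0.5949, 0.2922, 0.1493]
eef_rot: [-0.041, 0.706, 0.038, 0.706]
contact_force: [-0.4, 0.5, 0.5]
opening: 0.5
```

```bash
python3 - <<'E'
from blk import *
plan(601.6,302,97,97.9)
E
```

```text
t 34.95 pos [594.9 292.2 149.3] jaw yaw 96.36 tilt [ 0.    -0.004 -1.   ] F [-0.4  0.5  0.5] op 0.500
shift mm [  6.7   9.8 -52.3] frac [ 0.0266  0.0394 -0.2091] turn deg [0.25 0.01 1.54] frac [0.0027 0.0001 0.0171] q7 0.50
```

send_rows:
  commands: [0.026,0.035,-0.03,0.003,0,0.017,0.5,0,0,-0.04,0,0,0,0.5,0,0,-0.04,0,0,0,0.5,0,0,0,0,0,0,0.5,0,0,0,0,0,0,0.5]

```text
clock: 35.45
tool_pos: [0.5996, 0.3004, 0.1202]
eef_rot: [-0.05, 0.706, 0.049, 0.705]
contact_force: [0.2, -0.1, 0.0]
opening: 0.501
```

```bash
python3 - <<'E'
from blk import *
plan(601.6,302,97,97.9)
E
```

```text
t 35.45 pos [599.6 300.4 120.2] jaw yaw 98.03 tilt [-0.001 -0.001 -1.   ] F [ 0.2 -0.1  0. ] op 0.501
shift mm [  2.    1.6 -23.2] frac [ 0.0081  0.0065 -0.0929] turn deg [ 0.06 -0.05 -0.13] frac [ 0.0007 -0.0006 -0.0014] q7 0.51
```

send_rows:
  commands: [0.008,0.005,-0.04,0,0,-0.001,0.5,0,0,-0.045,0,0,0,0.5,0,0,-0.01,0,0,0,0.5,0,0,0,0,0,0,0.6]

```text
clock: 35.85
tool_pos: [0.6016, 0.3015, 0.0944]
eef_rot: [-0.049, 0.706, 0.048, 0.705]
contact_force: [0.2, 0.0, -0.7]
opening: 0.431
```

send_rows:
  commands: [0,0,0,0,0,0,1,0,0,0,0,0,0,1,0,0,0,0,0,0,1,0,0,0,0,0,0,1,0,0,0,0,0,0,1,0,0,0,0,0,0,1]

```text
clock: 36.45
tool_pos: [0.6016, 0.3019, 0.0947]
eef_rot: [-0.049, 0.706, 0.049, 0.705]
contact_force: [0.0, 0.7, -1.4]
opening: 0.137
```

```bash
python3 - <<'E'
from blk import *
plan(591.4,376.2,97,97.9)
E
```

```text
t 36.45 pos [601.6 301.9  94.7] jaw yaw 97.92 tilt [-0.001 -0.    -1.   ] F [ 0.   0.7 -1.4] op 0.137
shift mm [-10.2  74.3   2.3] frac [-0.0409  0.2971  0.0091] turn deg [ 0.02 -0.04 -0.02] frac [ 0.0003 -0.0004 -0.0002] q7 0.49
```

send_rows:
  commands: [-0.008,0.06,0,0,0,0,1,-0.008,0.06,0,0,0,0,1,-0.008,0.06,0,0,0,0,1,-0.008,0.06,0,0,0,0,1,0,0.01,0,0,0,0,1,-0.002,0.018,0,0,0,0,1,-0.002,0.018,0,0,0,0,1]

```text
clock: 37.15
tool_pos: [0.5915, 0.3763, 0.0947]
eef_rot: [-0.051, 0.706, 0.046, 0.705]
contact_force: [-0.8, -1.8, 0.2]
opening: 0.129
```

send_rows:
  commands: [-0.002,0.018,0,0,0,0,1,-0.002,0.018,0,0,0,0,1]

```text
clock: 37.35
tool_pos: [0.5915, 0.3763, 0.0946]
eef_rot: [-0.056, 0.707, 0.038, 0.704]
contact_force: [-3.6, -11.4, 6.9]
opening: 0.136
```

send_rows:
  commands: [0,-0.004,0,0,0,0,0.5,0,0,0,0,0,0,0.5,0,0,0,0,0,0,0.5,0,0,0.08,0,0,0,0.5,0,0,0.08,0,0,0,0.5,0.01,-0.08,0.03,0.01,0,0,0.5,0.014,-0.12,0,0,0,0,0.5,0.014,-0.12,0,0,0,0,0.5,0.012,-0.08,0,0,0,0,0.5,0,0,0,0,0,0,0.5,0,0,0,0,0,0,0.5]

```text
clock: 38.45
tool_pos: [0.6058, 0.2818, 0.1595]
eef_rot: [-0.045, 0.702, 0.051, 0.709]
contact_force: [-0.5, 0.4, -0.7]
opening: 0.498
```

```bash
python3 - <<'E'
from blk import *
plan(605.5,271.2,90,97.9)
E
```

```text
t 38.45 pos [605.8 281.8 159.5] jaw yaw 97.83 tilt [ 0.009  0.009 -1.   ] F [-0.5  0.4 -0.7] op 0.498
shift mm [ -0.3 -10.6 -69.5] frac [-0.0014 -0.0424 -0.278 ] turn deg [-0.52  0.54  0.07] frac [-0.0058  0.006   0.0008] q7 0.55
```

send_rows:
  commands: [0,-0.04,-0.06,-0.006,0.006,0.001,0.5,0,0,-0.08,0,0,0,0.5,0,0,-0.08,0,0,0,0.5,0,0,-0.03,0,0,0,0.5,0,0,0,0,0,0,0.5]

```text
clock: 38.95
tool_pos: [0.6041, 0.2767, 0.0937]
eef_rot: [-0.05, 0.706, 0.052, 0.705]
contact_force: [0.4, 0.3, 1.3]
opening: 0.497
```

```bash
python3 - <<'E'
from blk import *
plan(605.5,271.2,90,97.9)
E
```

```text
t 38.95 pos [604.1 276.7  93.7] jaw yaw 98.29 tilt [-0.001  0.002 -1.   ] F [0.4 0.3 1.3] op 0.497
shift mm [ 1.4 -5.5 -3.7] frac [ 0.0058 -0.0218 -0.0149] turn deg [-0.13 -0.06 -0.39] frac [-0.0014 -0.0006 -0.0044] q7 0.52
```

send_rows:
  commands: [0.006,-0.022,-0.012,0,0,-0.004,0.5,0,0,-0.012,0,0,0,0.5,0,0,-0.02,0,0,0,0.5,0,0,-0.02,0,0,0,0.5]

```text
clock: 39.35
tool_pos: [0.6058, 0.2726, 0.0797]
eef_rot: [-0.047, 0.705, 0.051, 0.706]
contact_force: [-8.6, -12.3, 38.5]
opening: 0.502
```

send_rows:
  commands: [0,0,-0.018,0,0,0,0.5,0,0,-0.018,0,0,0,0.5]

```text
clock: 39.55
tool_pos: [0.6058, 0.2726, 0.08]
eef_rot: [-0.048, 0.704, 0.05, 0.707]
contact_force: [-8.6, -8.9, 30.2]
opening: 0.499
```

```bash
python3 - <<'E'
from h import *
pose()
s=snap("scene");crop(s,400,130,480,200,9,"q1.png")
E
```

```text
t 39.55 pos [605.8 272.6  80. ] jaw yaw 97.90 tilt [ 0.004  0.003 -1.   ] F [-8.6 -8.9 30.2] op 0.499
```

View pics/q1.png

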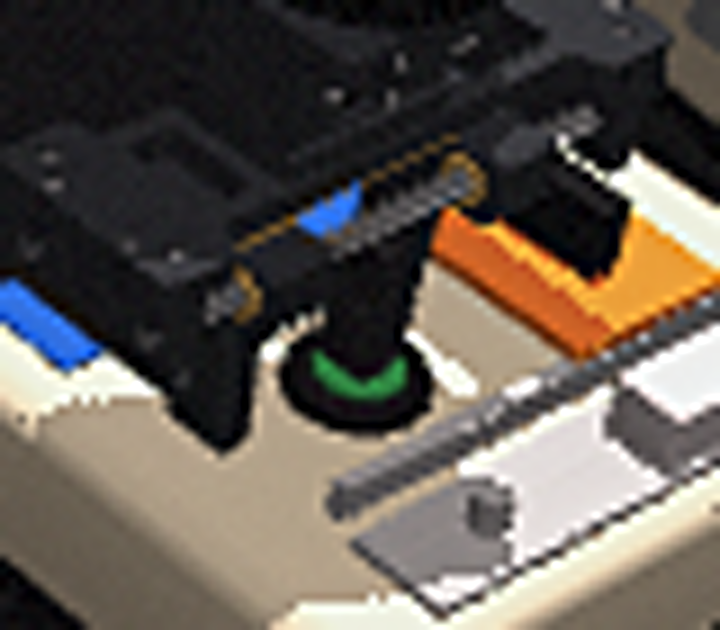

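send_rows:
  commands: [0,0,0.04,0,0,0,0.5,0,0,0.1,0,0,0,0.5,-0.01,0.06,0.07,0,0,0,0.5,-0.015,0.12,0,0,0,0,0.5,-0.015,0.12,0,0,0,0,0.5,-0.013,0.1,0,0,0,0,0.5,0,0,0,0,0,0,0.5,0,0,0,0,0,0,0.5]

```text
clock: 40.4
tool_pos: [0.5952, 0.3742, 0.1388]
eef_rot: [-0.046, 0.701, 0.048, 0.71]
contact_force: [-0.2, -0.3, 0.3]
opening: 0.502
```

```bash
python3 - <<'E'
from h import *
plan(591.5,376,97,97.9)
E
```

```text
t 40.40 pos [595.2 374.2 138.8] jaw yaw 97.65 tilt [ 0.012  0.004 -1.   ] F [-0.2 -0.3  0.3] op 0.502
shift mm [ -3.7   1.8 -41.8] frac [-0.015   0.0073 -0.1671] turn deg [-0.22  0.71  0.25] frac [-0.0025  0.0079  0.0028] q7 0.47
```

send_rows:
  commands: [-0.015,0.007,-0.04,-0.002,0.008,0.003,0.5,0,0,-0.06,0,0,0,0.5,0,0,-0.05,0,0,0,0.5,0,0,0,0,0,0,0.5]

```text
clock: 40.8
tool_pos: [0.5927, 0.3707, 0.0965]
eef_rot: [-0.049, 0.706, 0.046, 0.705]
contact_force: [0.1, -0.1, -0.8]
opening: 0.498
```

```bash
python3 - <<'E'
from h import *
plan(591.5,376,97,97.9)
E
```

```text
t 40.80 pos [592.7 370.7  96.5] jaw yaw 97.71 tilt [-0.001 -0.004 -1.   ] F [ 0.1 -0.1 -0.8] op 0.498
shift mm [-1.2  5.3  0.5] frac [-0.0048  0.0211  0.0021] turn deg [ 0.25 -0.08  0.19] frac [ 0.0028 -0.0009  0.0022] q7 0.45
```

send_rows:
  commands: [-0.005,0.021,0,0.003,0,0.002,0.6,0,0,0,0,0,0,1,0,0,0,0,0,0,1,0,0,0,0,0,0,1,0,0,0,0,0,0,1,0,0,0,0,0,0,1,0,0,0,0,0,0,1]

```text
clock: 41.5
tool_pos: [0.5918, 0.3757, 0.0961]
eef_rot: [-0.048, 0.706, 0.049, 0.705]
contact_force: [1.4, 0.1, -0.9]
opening: 0.135
```

send_rows:
  commands: [0.008,-0.06,0,0,0,0,1,0.008,-0.06,0,0,0,0,1,0.008,-0.06,0,0,0,0,1,0.008,-0.06,0,0,0,0,1,0,-0.01,0,0,0,0,1,0.002,-0.018,0,0,0,0,1,0.002,-0.018,0,0,0,0,1]

```text
clock: 42.2
tool_pos: [0.6018, 0.3019, 0.0961]
eef_rot: [-0.045, 0.705, 0.051, 0.706]
contact_force: [1.3, 9.6, -11.2]
opening: 0.134
```

send_rows:
  commands: [0.002,-0.018,0,0,0,0,1,0.002,-0.018,0,0,0,0,1]

```text
clock: 42.4
tool_pos: [0.6017, 0.302, 0.0962]
eef_rot: [-0.041, 0.704, 0.059, 0.706]
contact_force: [3.0, 10.6, -9.9]
opening: 0.139
```

At the shut stop. Release and withdraw straight up, then away.

send_rows:
  commands: [0,0.002,0,0,0,0,0.6,0,0,0,0,0,0,0.6,0,0,0,0,0,0,0.6,0,0,0.1,0,0,0,0.6,0,0,0.12,0,0,0,0.6,0,0,0.12,0,0,0,0.4,-0.05,0.1,0.06,0,0,0,0.4,-0.1,0.15,0,0,0,0,0.4,-0.1,0.15,0,0,0,0,0.4,-0.05,0.05,0,0,0,0,0.4,0,0,0,0,0,0,0.4,0,0,0,0,0,0,0.4]

```text
clock: 43.6
tool_pos: [0.5253, 0.4107, 0.2028]
eef_rot: [-0.043, 0.704, 0.053, 0.707]
contact_force: [-0.3, -0.3, 0.8]
opening: 0.601
```

```bash
python3 - <<'E'
from blk import *
pose()
t=snap("top","r_t.png");s=snap("scene","r_s.png");crop(s,220,130,520,290,2.6,"r1.png")
for nm,S,b,thr in(("top",t,(160,170,205,215),0),("scene",s,(415,140,470,185),0)):
    im=S["image"];h=cv2.cvtColor(im,cv2.COLOR_BGR2HSV);m=(h[...,0]>10)&(h[...,0]<28)&(h[...,1]>150)&(h[...,2]>80)&roi(im,*b)
    print(nm,rect(S,big(m)[0],.088))
E
```

```text
t 43.60 pos [525.3 410.7 202.8] jaw yaw 97.76 tilt [ 0.003  0.015 -1.   ] F [-0.3 -0.3  0.8] op 0.601
top [598.5 301.4  79.1  58.6   7.1]
scene [602.6 298.3  79.1  63.7   7.9]
```

View pics/r1.png

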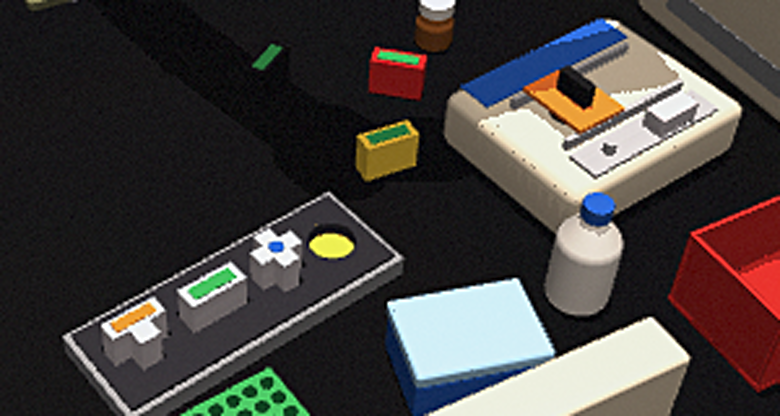

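View pics/r_t.png

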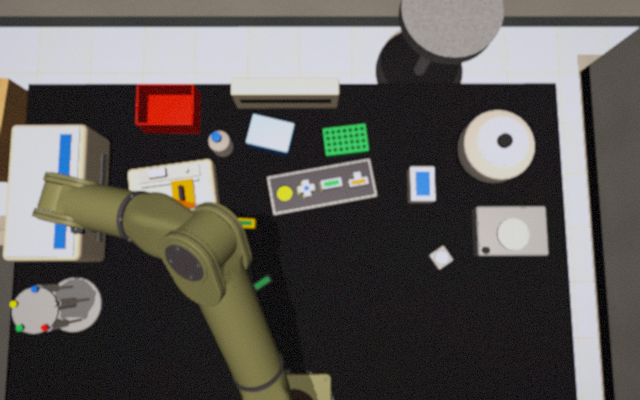

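```bash
python3 - <<'E'
from plant import job
print(job.finish_job())
E
```

```text
the job is handed in; nothing more can be done
None
```

The job is done and handed in at about 44 s of the 210 s allowed. I took the blank reading, seated the three standards that were there (tee, silver bar with green window, cross; no disc), then took the measurement. I left the black, red and yellow bar look-alikes alone.

**What the last checks showed**
- **Cover:** it ran end stop to end stop over 75 mm, and stopped at the same shut position both times with about 10–12 N of push. In the final pictures it is shut over the button.
- **Standards:** all three stand upright in their own cutouts. I measured their tops at 57 mm, against 56 mm expected.
- **Bystanders:** none looks moved in the final pictures, where the arm hides the jar and the red look-alike in the top view.

**What disagreed or was uncertain**
- **Button depth:** on every press the fingertip bottomed out at a measured 80 mm, not the expected 76 mm. The push was 20–50 N, and the picture showed the button about fully down. I took this as a height offset of the fingertip, not a short press.
- **Blank reading:** I pressed twice during it. I first pressed with closed fingers, then repeated it with one fingertip because I suspected they were resting on the rim.

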